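# Put the red paint pot away in the sliding-lid box

## Task

Put the red paint pot from the front of the bench back in the wooden paint box: slide the blue lid right back under the wooden one, set the pot upright in the empty round hole of the rack inside, and slide the blue lid fully shut again so that no sawdust gets in. The blue lid has no handle and is a thin sheet that cracks under a hard push, so press on it only as firmly as it takes to drag it along; leave the wooden lid shut and the other things on the bench where they are.

Things in the scene. Friction and masses are not known exactly. Their poses are not given: they have to be found in the camera images.
- paint_box: plywood box, fixed, 126 x 288 mm, 76 high, on rubber feet: its underside is 6 to 14 mm above the bench, differently each time. Origin: centre of the underside; y runs along its length from the blue-lid end (-y) to the wooden-lid end (+y), z up. Side walls 10 mm thick (106 clear between) rise 7 mm above the blue lid; the end wall at the blue end is level with it. The wooden lid runs above the blue
- lid_edge (a point): middle of the blue lid's outer (blue-end) edge, 69 mm above the box's underside; moves with the lid. A 3 mm sheet, no handle or notch, warped: its face lies 2.5 mm below to 1 mm above this point, differently each time. Shut, 129 mm of it lie bare, from here along the box's +y to the step of the wooden lid's edge; fully open, 34 mm. It gives 1 mm per 12 N under a fingertip and cracks above 20 N
- lower_lid (a joint): how far the blue lid is slid open, m: 0 shut against its stop, 0.095 fully open against the other. It opens in the box's +y direction, under the wooden lid, drags with about 4.5 N and stays where it is left. Shut, lid_edge is 133.5 mm from the box's origin along its -y. Fingertips have a friction of some 0.5 to 0.7 on it, so 10 to 14 N of pressing drags it and less slips
- upper_lid (a joint): how far the wooden lid is slid open, m, along the box's -y: 0 shut; it is to stay shut
- pot_hole (a point): centre of the empty hole of the pot rack, on the inner floor, 8 mm above the underside; 96 mm from the box's origin along its -y. Hole 53 mm across in a board whose top is 16 mm above that floor. Lid fully open, the bare opening is 106 mm wide and runs from 38 mm on the blue-end side of this point to 57 mm on the other. A green pot like the red one stands in the next hole, 58 mm along +y
- red_pot: red paint pot with a white lid, round, 47 mm across and 50 mm high (white lid: top 13 mm, the widest part), upright on the bench, 60 to 130 g. Origin: centre of its underside, z up. (Behind and left of it stands a fixed drawer cabinet, 245 mm high, about x 0.45 to 0.81, y 0.15 to 0.45: keep clear)
There are look-alikes about, which are no part of the job. Leave any black or pink look-alike of the red_pot alone.

How it is judged:
By the outcome, as a careful person would: the job done as asked, in the order asked, and still so for the second after the job is handed in, with the robot touching nothing.
It also fails if it takes over 72 s, if anything falls off the work surface, if the arm or the gripper's body presses on something with over 40 N, if the wrist force passes 120 N, or if a joint passes its speed limit or range.

## Robot

A 7-joint arm with a two-finger parallel gripper is mounted at the origin on a cart in front of the work surface, level with it; the furniture and walls round the work are solid. World frame = base frame: x ahead of the robot, y to its left, z up, the work surface at z = 0. Lengths are in mm, angles in rad, forces in N, time in s.
With the tool pointing down it reaches from about 400 to 875 mm from the base axis. Payload 6.5 kg.
Tool frame: the origin (TCP) lies midway between the tips of the shut fingers; the grasp point (between the pads) lies 19 mm behind it (ctrl.grip_point_offset is the distance from the TCP to the grasp point, in mm); z points along the fingers, y is the direction in which the jaws open and shut (so a half turn about z gives the same grasp; the last joint's range is limited). The gripper opens to 88 mm and grips with 3 to 60 N. Pads are 18 mm wide; open, the fingers measure 123 mm over their backs; the gripper's body (75 mm by 187 mm) begins 45 mm behind the grasp point.
Start: joints at [-1.398, 0.536, -0.004, 1.538, 0.003, 1.067, -0.071], TCP at [153.744, 631.548, 238.716] pointing down, gripper open.
Joint ranges: [-2.7, 2.7], [-0.37, 2.16], [-1.27, 1.26], [0.24, 2.4], [-1.31, 4.45], [0.19, 1.91], [-2.76, 2.76]. Speed limits (rad/s): [2.39, 2.39, 3.14, 3.14, 3.14, 3.14, 3.14].

## Interface

Orientations are given as a 3x3 rotation matrix whose columns are the frame's x, y, z axes.
In Python, from station import ctrl gives the robot as it stands.
- The arm moves only by the tool arm_command, never from a script. Its argument "commands" is a list of rows, each an object of numbers: "rx", "ry", "rz": the turn, a rotation vector about the world's x, y, z in rad; "dx", "dy", "dz": the shift along the world's x, y, z in cm; "hand": the finger opening in cm, from 0 to 8.81. A call has exactly 10 rows; each row shifts and turns the commanded pose from where the row before left it; what a row does not reach is not made up. A row lasts 1/12 s, in which the tool goes at most 41.7 mm and 7.16 degrees, less where a joint would pass 70% of its speed; a pose out of reach is approached as far as the arm can. A call with a gripper value outside its range is refused whole. The fingers move at their own pace and stop on an object; the grip force is fixed at half the most. Time passes only in rows, so rows that do not move let the fingers close, or fill a call up. It gives the time, the measured TCP pose, the force and the opening at its end, in the units of the state.
- ctrl.get_obs(): the state, without advancing time (a new reading comes with each control period).
- ctrl.get_image(name): name is "scene" or "top"; returns a dict with "frame" (400x640x3 uint8, red, green, blue), "camera_matrix" (3x3 intrinsics, pixels), "dist" ([k1, k2, p1, p2, k3] as OpenCV has them; the pictures are not rectified), "position" and "rotation" of the camera in the world. Camera axes: x right, y up, looking along -z (the intrinsics and any distortion apply to the point x, -y, -z); pixel columns grow to the right and rows downward; lengths in mm; the calibration is good to about 2 mm. A picture is of the moment at which its call begins. There is no depth.
- ctrl.hand_in(): hands the job in, once; it reports no verdict.
The state is a dict: "time": time; "joints": joint angles; "joint_velocities": joint speeds; "effort": joint torques, N m; "ee_pos": TCP position; "ee_rot": TCP orientation; "ft_force": force on the tool from outside, world axes, zero at the start; "wrist_torque": the same for the moment, N m; "gripper_width": finger opening in mm.
Only numpy, scipy, OpenCV 4.12 (cv2) and the standard library are available. Lean on these libraries where they do the work, as an engineer would, in place of code of your own. Each camera call takes 0.05 s, during which the arm holds its last target. There are 200 camera calls.

## Working session

There is one attempt and no reset: what is moved stays moved. The work goes in short steps, Python scripts to look and compute and a tool call to move; the robot and the scene stay as the last step left them, time stands still between calls to the robot, and variables do not carry over. Pictures are saved under pics/ and viewed, about 8 in all and at most 12, crops included, and the job is handed in when it is done.

Besides the shell and the picture viewer there is one more tool, called after ">>>" by a JSON object that holds its "fn" and its "kwargs". arm_command: Moves the arm, as the interface text tells. Its arguments: {"type":"object","properties":{"commands":{"type":"array","items":{"type":"object","properties":{"rx":{"type":"number"},"ry":{"type":"number"},"rz":{"type":"number"},"dx":{"type":"number"},"dy":{"type":"number"},"dz":{"type":"number"},"hand":{"type":"number"}}}}},"required":["commands"]}

```bash
ls; mkdir -p pics
cat > h.py <<'E'
from station import ctrl
import numpy as np, cv2
def snap(n,f):
    d=ctrl.get_image(n); cv2.imwrite('pics/'+f,d['frame'][:,:,::-1]); return d
def ray(d,px):
    u=cv2.undistortPoints(np.array([[px]],float),np.array(d['camera_matrix'],float),np.array(d['dist'],float))[0,0]
    return np.array(d['position'],float),np.array(d['rotation'])@np.array([u[0],-u[1],-1])
def onz(d,px,z):
    p,r=ray(d,px); return p+r*(z-p[2])/r[2]
def proj(d,P):
    c=(np.array(d['rotation']).T@(np.array(P,float)-np.array(d['position'])))*[1,-1,-1]
    return cv2.projectPoints(c.reshape(1,1,3),np.zeros(3),np.zeros(3),np.array(d['camera_matrix'],float),np.array(d['dist'],float))[0][0,0]
E
python3 - <<'E'
from h import *
for n in('scene','top'):
    d=snap(n,n+'0.png'); print(n,d['position'],np.round(d['rotation'],3).tolist(),d['camera_matrix'],d['dist'])
o=ctrl.get_obs(); print(o)
E
```

```text
pics
scene [ -64.44094502 -436.67729042  475.40225867] [[0.534, 0.398, -0.746], [-0.845, 0.268, -0.462], [0.016, 0.877, 0.48]] [[371.73198195   0.         321.20004155]
 [  0.         371.73198195 204.5303798 ]
 [  0.           0.           1.        ]] [-0.01327895  0.          0.          0.          0.        ]
top [460.06753431 -52.95998193 929.23314945] [[0.02, 0.993, -0.117], [-1.0, 0.019, -0.005], [-0.003, 0.117, 0.993]] [[361.05649495   0.         321.86100852]
 [  0.         361.05649495 196.02910859]
 [  0.           0.           1.        ]] [-0.04755031  0.          0.          0.          0.        ]
{'time': 0.1, 'joints': array([-1.39820365,  0.53709329, -0.00444481,  1.53869955,  0.00258929,
        1.06726821, -0.0712224 ]), 'joint_velocities': array([-8.40569399e-04, -1.64726986e-03,  2.46168923e-04, -5.03103633e-03,
        2.01905517e-03, -1.92984215e-03, -3.26007435e-05]), 'effort': array([ 2.33880397e-03, -5.72081494e+01,  9.93549675e-01, -2.52231020e+01,
       -5.62261941e-02,  1.34172774e-02,  2.92742061e-05]), 'ee_pos': array([153.62701637, 631.06115408, 237.9538966 ]), 'ee_rot': array([[-9.71635921e-01,  2.36481658e-01, -2.51815414e-04],
       [ 2.36481772e-01,  9.71634857e-01, -1.44080467e-03],
       [-9.60512440e-05, -1.45948733e-03, -9.99998930e-01]]), 'ft_force': array([-0.82532327,  0.4308708 ,  0.61199267]), 'wrist_torque': array([0.00802283, 0.00950314, 0.01903441]), 'gripper_width': 87.99499923804363}
```

View pics/scene0.png

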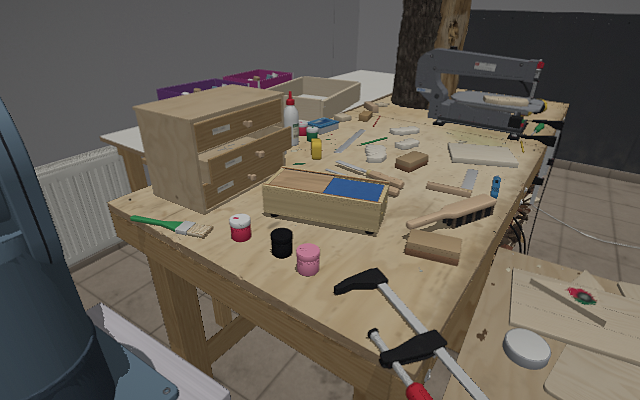

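View pics/top0.png

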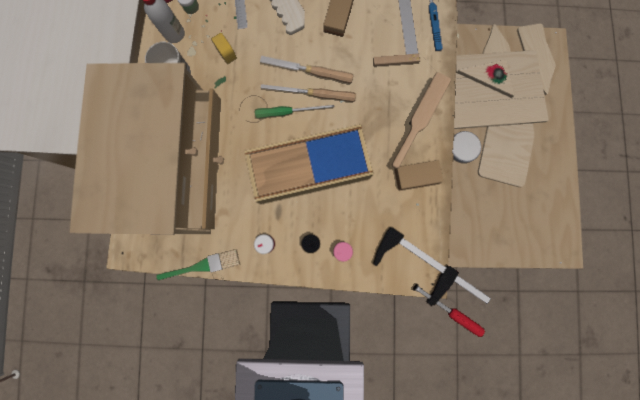

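The scene view shows the box with its blue end at (385,190) and the red pot at (240,227). In the top view the box spans (247–372,130–200) with blue on the right, and the red pot is at (264,244), the black at (311,243) and the pink at (343,252).

Run:
```python
from h import *
D={n:ctrl.get_image(n) for n in('scene','top')}
Q={}
for n,d in D.items():
    h=cv2.cvtColor(d['frame'],cv2.COLOR_RGB2HSV)
    m=cv2.inRange(h,(105,130,60),(125,255,255))
    c=max(cv2.findContours(m,0,1)[0],key=cv2.contourArea)
    q=cv2.approxPolyDP(c,0.04*cv2.arcLength(c,True),True)[:,0]; Q[n]=q
    print(n,cv2.contourArea(c),q.tolist())
def tri(a,b):
    p,r=ray(D['top'],a);s,t=ray(D['scene'],b); r/=np.linalg.norm(r);t/=np.linalg.norm(t)
    k=np.linalg.lstsq(np.c_[r,-t],s-p,rcond=None)[0]; A=p+k[0]*r;B=s+k[1]*t
    return np.round((A+B)/2,1),round(np.linalg.norm(A-B),1)
for z in(77,): 
    for q in Q['top']: print(q,np.round(onz(D['top'],q,z),1))
# pot white lid
for n,x0,y0 in(('top',245,225),('scene',222,205)):
    f=D[n]['frame'][y0:y0+40,x0:x0+40]; h=cv2.cvtColor(f,cv2.COLOR_RGB2HSV)
    m=cv2.inRange(h,(0,0,150),(180,50,255)); r=cv2.inRange(h,(165,120,60),(180,255,255))
    k=cv2.connectedComponentsWithStats(m)
    i=1+np.argmax(k[2][1:,4]); print(n,k[2][i],k[3][i]+[x0,y0])
    if n=='top': print('pot',onz(D[n],k[3][i]+[x0,y0],49))
big=[cv2.resize(D['top']['frame'][120:260,235:385],None,fx=4,fy=4,interpolation=2), cv2.resize(D['scene']['frame'][160:260,220:400],None,fx=4,fy=4,interpolation=2)]
cv2.imwrite('pics/ct.png',big[0][:,:,::-1]);cv2.imwrite('pics/cs.png',big[1][:,:,::-1])
```

```text
scene 827.5 [[323, 192], [377, 200], [383, 185], [333, 178]]
top 2082.5 [[356, 131], [307, 142], [316, 181], [366, 170]]
[356 131] [ 720.9 -128.2   77. ]
[307 142] [691.1  -9.8  77. ]
[316 181] [595.9 -33.7  77. ]
[366 170] [ 625. -153.   77.]
top [  9  10  19  19 279] [263.06451613 244.06810036]
pot [443.37707467  91.88405125  49.        ]
scene [  7   8  22  13 190] [239.25789474 219.01052632]
```

View pics/ct.png

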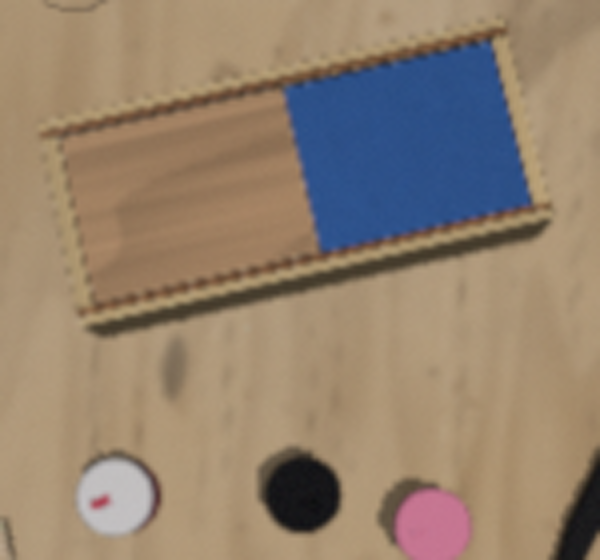

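View pics/cs.png

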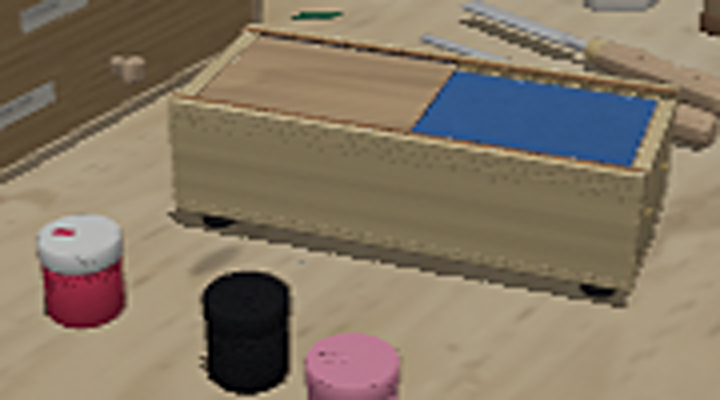

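The crops show the pot's white lid at (116,495) in the top crop, and the outer corners of the wall tops at (505,22), (550,207), (78,313) and (40,130).

Run:
```python
from h import *
D={n:ctrl.get_image(n) for n in('scene','top')}
T=np.array([[505,22],[550,207],[78,313],[40,130]])/4+[235,120]
S=np.array([[675,92],[640,170],[172,97],[250,27]])/4+[220,160]
Z=[]
def tri(a,b):
    p,r=ray(D['top'],a);s,t=ray(D['scene'],b)
    r/=np.linalg.norm(r);t/=np.linalg.norm(t)
    k=np.linalg.lstsq(np.c_[r,-t],s-p,rcond=None)[0]; A=p+k[0]*r;B=s+k[1]*t
    return (A+B)/2,np.linalg.norm(A-B)
for a,b in zip(T,S):
    P,e=tri(a,b); print(P.round(1),e.round(1))
for n,X in(('top',T),('scene',S)):
    P=np.array([onz(D[n],a,86) for a in X]); c=P.mean(0)
    ax=(P[2]+P[3]-P[0]-P[1])/2; print(n,c.round(1),np.linalg.norm(ax),np.linalg.norm(P[0]-P[1]),'yaw',np.arctan2(ax[1],ax[0]))
    # local coords of y axis = ax
# pot: white lid top ellipse centre in scene crop (82,233) approx
print(tri(np.array([116,495])/4+[235,120],np.array([81,233])/4+[220,160]))
print(onz(D['scene'],np.array([81,233])/4+[220,160],50),onz(D['top'],np.array([116,495])/4+[235,120],50))
# bottom-front pixels: foot contact
```

```text
[ 732.4 -139.6   83.8] 1.4
[ 618.7 -166.7   88. ] 0.8
[550.6 110.4  84.9] 0.4
[660.8 137.   86. ] 1.6
top [640.6 -14.9  86. ] 286.2796045639381 116.04444226074637 yaw 1.8186289718573603
scene [639.9 -15.1  86. ] 284.29183155480916 108.17609969805535 yaw 1.8184148248646477
(array([444.23882813,  89.60491996,  48.85773685]), np.float64(0.14976763069707122))
[442.91391276  88.12796257  50.        ] [444.21005235  89.47705492  50.        ]
```

>>> {"fn": "arm_command", "kwargs": {"commands": [{"dx": 1.7, "dy": -3.5, "dz": 0.8, "rz": -0.1, "hand": 0}, {"dx": 1.7, "dy": -3.5, "dz": 0.8, "rz": -0.1, "hand": 0}, {"dx": 1.7, "dy": -3.5, "dz": 0.8, "rz": -0.1, "hand": 0}, {"dx": 1.7, "dy": -3.5, "dz": 0.8, "rz": -0.1, "hand": 0}, {"dx": 1.7, "dy": -3.5, "dz": 0.8, "rz": -0.1, "hand": 0}, {"dx": 1.7, "dy": -3.5, "dz": 0.8, "rz": -0.1, "hand": 0}, {"dx": 1.7, "dy": -3.5, "dz": 0.8, "rz": -0.1, "hand": 0}, {"dx": 1.7, "dy": -3.5, "dz": 0.8, "rz": -0.1, "hand": 0}, {"dx": 1.7, "dy": -3.5, "dz": 0.8, "rz": -0.1, "hand": 0}, {"dx": 1.7, "dy": -3.5, "dz": 0.8, "rz": -0.1, "hand": 0}]}}

```text
validation failed for argument at $.co...
```

>>> {"fn": "arm_command", "kwargs": {"commands": [{"dx": 1.7, "dy": -3.5, "dz": 0.8, "rx": 0, "ry": 0, "rz": -0.1, "hand": 0.0}, {"dx": 1.7, "dy": -3.5, "dz": 0.8, "rx": 0, "ry": 0, "rz": -0.1, "hand": 0.0}, {"dx": 1.7, "dy": -3.5, "dz": 0.8, "rx": 0, "ry": 0, "rz": -0.1, "hand": 0.0}, {"dx": 1.7, "dy": -3.5, "dz": 0.8, "rx": 0, "ry": 0, "rz": -0.1, "hand": 0.0}, {"dx": 1.7, "dy": -3.5, "dz": 0.8, "rx": 0, "ry": 0, "rz": -0.1, "hand": 0.0}, {"dx": 1.7, "dy": -3.5, "dz": 0.8, "rx": 0, "ry": 0, "rz": -0.1, "hand": 0.0}, {"dx": 1.7, "dy": -3.5, "dz": 0.8, "rx": 0, "ry": 0, "rz": -0.1, "hand": 0.0}, {"dx": 1.7, "dy": -3.5, "dz": 0.8, "rx": 0, "ry": 0, "rz": -0.1, "hand": 0.0}, {"dx": 1.7, "dy": -3.5, "dz": 0.8, "rx": 0, "ry": 0, "rz": -0.1, "hand": 0.0}, {"dx": 1.7, "dy": -3.5, "dz": 0.8, "rx": 0, "ry": 0, "rz": -0.1, "hand": 0.0}]}}

```text
time: 1.13
ee_pos: [324.1, 279.7, 319.2]
ee_rot: [[-0.321, 0.947, 0.0], [0.947, 0.321, 0.001], [0.001, 0.0, -1.0]]
ft_force: [0.9, 0.3, -0.4]
gripper_width: 23.5
```

>>> {"fn": "arm_command", "kwargs": {"commands": [{"dx": 2.0, "dy": -3.4, "dz": 0, "rx": 0, "ry": 0, "rz": -0.008, "hand": 0.0}, {"dx": 2.0, "dy": -3.4, "dz": 0, "rx": 0, "ry": 0, "rz": -0.008, "hand": 0.0}, {"dx": 2.0, "dy": -3.4, "dz": 0, "rx": 0, "ry": 0, "rz": -0.008, "hand": 0.0}, {"dx": 2.0, "dy": -3.4, "dz": 0, "rx": 0, "ry": 0, "rz": -0.008, "hand": 0.0}, {"dx": 2.0, "dy": -3.4, "dz": 0, "rx": 0, "ry": 0, "rz": -0.008, "hand": 0.0}, {"dx": 2.0, "dy": -3.4, "dz": 0, "rx": 0, "ry": 0, "rz": -0.008, "hand": 0.0}, {"dx": 2.0, "dy": -3.4, "dz": 0, "rx": 0, "ry": 0, "rz": -0.008, "hand": 0.0}, {"dx": 2.0, "dy": -3.4, "dz": 0, "rx": 0, "ry": 0, "rz": -0.008, "hand": 0.0}, {"dx": 2.0, "dy": -3.4, "dz": 0, "rx": 0, "ry": 0, "rz": -0.008, "hand": 0.0}, {"dx": 2.0, "dy": -3.4, "dz": 0, "rx": 0, "ry": 0, "rz": -0.008, "hand": 0.0}]}}

```text
time: 1.97
ee_pos: [524.4, -60.1, 318.9]
ee_rot: [[-0.25, 0.968, 0.001], [0.968, 0.25, 0.0], [0.0, 0.001, -1.0]]
ft_force: [0.3, 0.0, 0.4]
gripper_width: 0.3
```

>>> {"fn": "arm_command", "kwargs": {"commands": [{"dx": 2.0, "dy": -1.0, "dz": -2.5, "rx": 0, "ry": 0, "rz": 0, "hand": 0.0}, {"dx": 2.0, "dy": -1.0, "dz": -2.5, "rx": 0, "ry": 0, "rz": 0, "hand": 0.0}, {"dx": 2.0, "dy": -1.0, "dz": -2.5, "rx": 0, "ry": 0, "rz": 0, "hand": 0.0}, {"dx": 2.0, "dy": -1.0, "dz": -2.5, "rx": 0, "ry": 0, "rz": 0, "hand": 0.0}, {"dx": 2.0, "dy": -1.0, "dz": -2.5, "rx": 0, "ry": 0, "rz": 0, "hand": 0.0}, {"dx": 2.0, "dy": -1.0, "dz": -2.5, "rx": 0, "ry": 0, "rz": 0, "hand": 0.0}, {"dx": 2.0, "dy": -0.5, "dz": -2.0, "rx": 0, "ry": 0, "rz": 0, "hand": 0.0}, {"dx": 0.5, "dy": 0, "dz": -1.5, "rx": 0, "ry": 0, "rz": 0, "hand": 0.0}, {"dx": 0, "dy": 0, "dz": -1.0, "rx": 0, "ry": 0, "rz": 0, "hand": 0.0}, {"dx": 0, "dy": 0, "dz": 0, "rx": 0, "ry": 0, "rz": 0, "hand": 0.0}]}}

```text
time: 2.8
ee_pos: [667.1, -122.9, 121.1]
ee_rot: [[-0.25, 0.968, -0.004], [0.968, 0.25, 0.001], [0.002, -0.004, -1.0]]
ft_force: [-0.4, -0.1, -0.1]
gripper_width: 0.5
```

```bash
python3 - <<'E'
from h import *
D={n:ctrl.get_image(n) for n in('scene','top')}
o=ctrl.get_obs();print(o['ee_pos'],o['ft_force'])
for n in D: print(n,proj(D[n],o['ee_pos']))
a=cv2.resize(D['top']['frame'][110:210,235:395],None,fx=3.5,fy=3.5,interpolation=2)
b=cv2.resize(D['scene']['frame'][130:240,250:410],None,fx=3.5,fy=3.5,interpolation=2)[:,:560]
cv2.imwrite('pics/v1.png',np.vstack([a,b])[:,:,::-1][:, :]); print(a.shape,b.shape)
E
python3 -c "
import cv2;i=cv2.imread('pics/v1.png');cv2.imwrite('pics/v1b.png',cv2.resize(i,None,fx=.8,fy=.8))"
```

```text
[ 668.28698395 -123.32908785  124.13159395] [ 0.31329979  0.20153163 -0.40764087]
scene [373.28642557 175.32951806]
top [355.54817394 147.19618948]
(350, 560, 3) (385, 560, 3)
```

View pics/v1b.png

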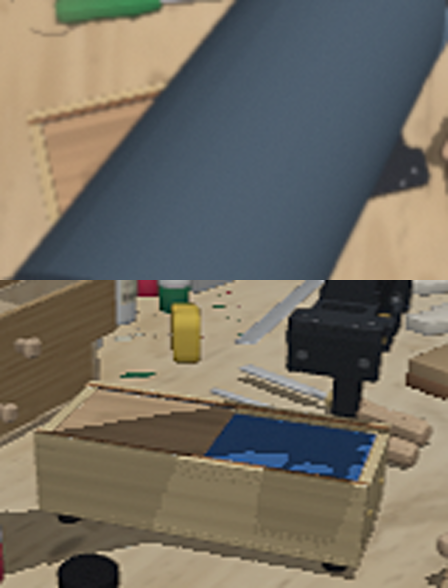

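The scene view shows the closed fingertips just above the blue lid near its outer edge (tip at about (373,178) in the full image). The arm hides the box in the top view.

>>> {"fn": "arm_command", "kwargs": {"commands": [{"dx": 0.1, "dy": -0.4, "dz": -1.0, "rx": 0, "ry": 0, "rz": 0, "hand": 0.0}, {"dx": 0, "dy": 0, "dz": -1.0, "rx": 0, "ry": 0, "rz": 0, "hand": 0.0}, {"dx": 0, "dy": 0, "dz": -0.8, "rx": 0, "ry": 0, "rz": 0, "hand": 0.0}, {"dx": 0, "dy": 0, "dz": -0.5, "rx": 0, "ry": 0, "rz": 0, "hand": 0.0}, {"dx": 0, "dy": 0, "dz": -0.4, "rx": 0, "ry": 0, "rz": 0, "hand": 0.0}, {"dx": 0, "dy": 0, "dz": -0.2, "rx": 0, "ry": 0, "rz": 0, "hand": 0.0}, {"dx": 0, "dy": 0, "dz": 0, "rx": 0, "ry": 0, "rz": 0, "hand": 0.0}, {"dx": 0, "dy": 0, "dz": 0, "rx": 0, "ry": 0, "rz": 0, "hand": 0.0}, {"dx": 0, "dy": 0, "dz": 0, "rx": 0, "ry": 0, "rz": 0, "hand": 0.0}, {"dx": 0, "dy": 0, "dz": 0, "rx": 0, "ry": 0, "rz": 0, "hand": 0.0}]}}

```text
time: 3.73
ee_pos: [670.0, -127.5, 85.1]
ee_rot: [[-0.249, 0.968, 0.001], [0.968, 0.249, -0.0], [-0.0, 0.001, -1.0]]
ft_force: [0.7, 0.3, 0.0]
gripper_width: 0.5
```

>>> {"fn": "arm_command", "kwargs": {"commands": [{"dx": 0, "dy": 0, "dz": -0.05, "rx": 0, "ry": 0, "rz": 0, "hand": 0.0}, {"dx": 0, "dy": 0, "dz": -0.05, "rx": 0, "ry": 0, "rz": 0, "hand": 0.0}, {"dx": 0, "dy": 0, "dz": -0.05, "rx": 0, "ry": 0, "rz": 0, "hand": 0.0}, {"dx": 0, "dy": 0, "dz": -0.05, "rx": 0, "ry": 0, "rz": 0, "hand": 0.0}, {"dx": 0, "dy": 0, "dz": 0, "rx": 0, "ry": 0, "rz": 0, "hand": 0.0}, {"dx": 0, "dy": 0, "dz": 0, "rx": 0, "ry": 0, "rz": 0, "hand": 0.0}, {"dx": 0, "dy": 0, "dz": 0, "rx": 0, "ry": 0, "rz": 0, "hand": 0.0}, {"dx": 0, "dy": 0, "dz": 0, "rx": 0, "ry": 0, "rz": 0, "hand": 0.0}, {"dx": 0, "dy": 0, "dz": 0, "rx": 0, "ry": 0, "rz": 0, "hand": 0.0}, {"dx": 0, "dy": 0, "dz": 0, "rx": 0, "ry": 0, "rz": 0, "hand": 0.0}]}}

```text
time: 4.57
ee_pos: [669.7, -127.5, 82.7]
ee_rot: [[-0.249, 0.968, 0.0], [0.968, 0.249, -0.0], [-0.0, 0.0, -1.0]]
ft_force: [-0.8, -0.1, 0.6]
gripper_width: 0.4
```

>>> {"fn": "arm_command", "kwargs": {"commands": [{"dx": 0, "dy": 0, "dz": -0.05, "rx": 0, "ry": 0, "rz": 0, "hand": 0.0}, {"dx": 0, "dy": 0, "dz": -0.05, "rx": 0, "ry": 0, "rz": 0, "hand": 0.0}, {"dx": 0, "dy": 0, "dz": 0, "rx": 0, "ry": 0, "rz": 0, "hand": 0.0}, {"dx": 0, "dy": 0, "dz": 0, "rx": 0, "ry": 0, "rz": 0, "hand": 0.0}, {"dx": 0, "dy": 0, "dz": 0, "rx": 0, "ry": 0, "rz": 0, "hand": 0.0}, {"dx": 0, "dy": 0, "dz": 0, "rx": 0, "ry": 0, "rz": 0, "hand": 0.0}, {"dx": 0, "dy": 0, "dz": 0, "rx": 0, "ry": 0, "rz": 0, "hand": 0.0}, {"dx": 0, "dy": 0, "dz": 0, "rx": 0, "ry": 0, "rz": 0, "hand": 0.0}, {"dx": 0, "dy": 0, "dz": 0, "rx": 0, "ry": 0, "rz": 0, "hand": 0.0}, {"dx": 0, "dy": 0, "dz": 0, "rx": 0, "ry": 0, "rz": 0, "hand": 0.0}]}}

```text
time: 5.4
ee_pos: [669.8, -127.4, 81.7]
ee_rot: [[-0.249, 0.968, 0.0], [0.968, 0.249, -0.0], [-0.0, 0.0, -1.0]]
ft_force: [0.1, 0.4, 0.7]
gripper_width: 0.4
```

>>> {"fn": "arm_command", "kwargs": {"commands": [{"dx": 0, "dy": 0, "dz": -0.05, "rx": 0, "ry": 0, "rz": 0, "hand": 0.0}, {"dx": 0, "dy": 0, "dz": -0.05, "rx": 0, "ry": 0, "rz": 0, "hand": 0.0}, {"dx": 0, "dy": 0, "dz": 0, "rx": 0, "ry": 0, "rz": 0, "hand": 0.0}, {"dx": 0, "dy": 0, "dz": 0, "rx": 0, "ry": 0, "rz": 0, "hand": 0.0}, {"dx": 0, "dy": 0, "dz": 0, "rx": 0, "ry": 0, "rz": 0, "hand": 0.0}, {"dx": 0, "dy": 0, "dz": 0, "rx": 0, "ry": 0, "rz": 0, "hand": 0.0}, {"dx": 0, "dy": 0, "dz": 0, "rx": 0, "ry": 0, "rz": 0, "hand": 0.0}, {"dx": 0, "dy": 0, "dz": 0, "rx": 0, "ry": 0, "rz": 0, "hand": 0.0}, {"dx": 0, "dy": 0, "dz": 0, "rx": 0, "ry": 0, "rz": 0, "hand": 0.0}, {"dx": 0, "dy": 0, "dz": 0, "rx": 0, "ry": 0, "rz": 0, "hand": 0.0}]}}

```text
time: 6.23
ee_pos: [669.8, -127.5, 81.0]
ee_rot: [[-0.249, 0.968, 0.0], [0.968, 0.249, 0.0], [-0.0, 0.0, -1.0]]
ft_force: [-1.8, 0.4, 5.5]
gripper_width: 0.6
```

>>> {"fn": "arm_command", "kwargs": {"commands": [{"dx": 0, "dy": 0, "dz": -0.05, "rx": 0, "ry": 0, "rz": 0, "hand": 0.0}, {"dx": 0, "dy": 0, "dz": -0.04, "rx": 0, "ry": 0, "rz": 0, "hand": 0.0}, {"dx": 0, "dy": 0, "dz": 0, "rx": 0, "ry": 0, "rz": 0, "hand": 0.0}, {"dx": 0, "dy": 0, "dz": 0, "rx": 0, "ry": 0, "rz": 0, "hand": 0.0}, {"dx": -0.025, "dy": 0.1, "dz": 0, "rx": 0, "ry": 0, "rz": 0, "hand": 0.0}, {"dx": -0.05, "dy": 0.2, "dz": 0, "rx": 0, "ry": 0, "rz": 0, "hand": 0.0}, {"dx": -0.05, "dy": 0.2, "dz": 0, "rx": 0, "ry": 0, "rz": 0, "hand": 0.0}, {"dx": -0.05, "dy": 0.2, "dz": 0, "rx": 0, "ry": 0, "rz": 0, "hand": 0.0}, {"dx": -0.05, "dy": 0.2, "dz": 0, "rx": 0, "ry": 0, "rz": 0, "hand": 0.0}, {"dx": -0.05, "dy": 0.2, "dz": 0, "rx": 0, "ry": 0, "rz": 0, "hand": 0.0}]}}

```text
time: 7.07
ee_pos: [667.9, -119.6, 81.0]
ee_rot: [[-0.248, 0.969, 0.003], [0.969, 0.248, -0.004], [-0.005, 0.002, -1.0]]
ft_force: [-0.4, -5.3, 6.4]
gripper_width: 0.7
```

```bash
cat >> h.py <<'E'
def look(n=4):
    F=[]
    for i in range(n):
        d=ctrl.get_image('scene'); o=ctrl.get_obs(); F.append(o['ft_force'])
    print('t',o['time'],'pos',o['ee_pos'].round(1),'F',np.mean(F,0).round(1),'sd',np.std(F,0).round(1))
    return d,o
E
python3 - <<'E'
from h import *
d,o=look()
cv2.imwrite('pics/v2.png',cv2.resize(d['frame'][150:230,300:420],None,fx=5,fy=5,interpolation=2)[:,:,::-1])
E
```

```text
t 7.2667 pos [ 667.7 -119.    80.9] F [-0.9 -4.   6.3] sd [0.4 0.3 0.3]
```

View pics/v2.png

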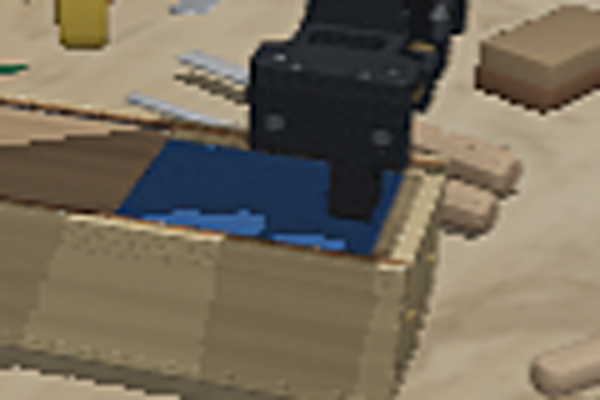

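The scene crop shows the finger on the lid at (350,215). The lid's edge is still at the end wall, so the finger slipped at about 6 N. I'll press harder.

>>> {"fn": "arm_command", "kwargs": {"commands": [{"dx": 0, "dy": 0, "dz": -0.03, "rx": 0, "ry": 0, "rz": 0, "hand": 0.0}, {"dx": 0, "dy": 0, "dz": -0.03, "rx": 0, "ry": 0, "rz": 0, "hand": 0.0}, {"dx": 0, "dy": 0, "dz": 0, "rx": 0, "ry": 0, "rz": 0, "hand": 0.0}, {"dx": 0, "dy": 0, "dz": 0, "rx": 0, "ry": 0, "rz": 0, "hand": 0.0}, {"dx": 0, "dy": 0, "dz": 0, "rx": 0, "ry": 0, "rz": 0, "hand": 0.0}, {"dx": 0, "dy": 0, "dz": 0, "rx": 0, "ry": 0, "rz": 0, "hand": 0.0}, {"dx": 0, "dy": 0, "dz": 0, "rx": 0, "ry": 0, "rz": 0, "hand": 0.0}, {"dx": 0, "dy": 0, "dz": 0, "rx": 0, "ry": 0, "rz": 0, "hand": 0.0}, {"dx": 0, "dy": 0, "dz": 0, "rx": 0, "ry": 0, "rz": 0, "hand": 0.0}, {"dx": 0, "dy": 0, "dz": 0, "rx": 0, "ry": 0, "rz": 0, "hand": 0.0}]}}

```text
time: 8.1
ee_pos: [667.8, -119.0, 80.6]
ee_rot: [[-0.248, 0.969, 0.003], [0.969, 0.248, -0.003], [-0.004, 0.002, -1.0]]
ft_force: [-1.5, -3.7, 8.5]
gripper_width: -0.0
```

>>> {"fn": "arm_command", "kwargs": {"commands": [{"dx": 0, "dy": 0, "dz": -0.04, "rx": 0, "ry": 0, "rz": 0, "hand": 0.0}, {"dx": 0, "dy": 0, "dz": -0.04, "rx": 0, "ry": 0, "rz": 0, "hand": 0.0}, {"dx": 0, "dy": 0, "dz": 0, "rx": 0, "ry": 0, "rz": 0, "hand": 0.0}, {"dx": -0.05, "dy": 0.2, "dz": 0, "rx": 0, "ry": 0, "rz": 0, "hand": 0.0}, {"dx": -0.05, "dy": 0.2, "dz": 0, "rx": 0, "ry": 0, "rz": 0, "hand": 0.0}, {"dx": -0.05, "dy": 0.2, "dz": 0, "rx": 0, "ry": 0, "rz": 0, "hand": 0.0}, {"dx": -0.05, "dy": 0.2, "dz": 0, "rx": 0, "ry": 0, "rz": 0, "hand": 0.0}, {"dx": -0.05, "dy": 0.2, "dz": 0, "rx": 0, "ry": 0, "rz": 0, "hand": 0.0}, {"dx": 0, "dy": 0, "dz": 0, "rx": 0, "ry": 0, "rz": 0, "hand": 0.0}, {"dx": 0, "dy": 0, "dz": 0, "rx": 0, "ry": 0, "rz": 0, "hand": 0.0}]}}

```text
time: 8.93
ee_pos: [665.4, -109.6, 80.3]
ee_rot: [[-0.248, 0.969, 0.003], [0.969, 0.248, -0.004], [-0.004, 0.002, -1.0]]
ft_force: [-2.0, -3.7, 11.6]
gripper_width: 0.3
```

```bash
cat >> h.py <<'E'
def blueprof(d):
    "right (blue-end) edge col of lid near the front wall, and rows"
    h=cv2.cvtColor(d['frame'],cv2.COLOR_RGB2HSV); m=cv2.inRange(h,(105,130,40),(125,255,255))[165:215,310:400]
    k=cv2.connectedComponentsWithStats(m)
    return [(165+r,310+np.where(m[r]>0)[0].min(),310+np.where(m[r]>0)[0].max()) for r in range(50) if (m[r]>0).sum()>3]
E
python3 - <<'E'
from h import *
d,o=look(); print([tuple(map(int,x)) for x in blueprof(d)])
E
```

```text
t 9.1333 pos [ 665.4 -109.6   80.3] F [-2.4 -4.1 11.2] sd [0.5 0.1 0.4]
[(179, 333, 343), (180, 332, 350), (181, 331, 356), (182, 331, 361), (183, 330, 361), (184, 329, 375), (185, 329, 375), (186, 328, 375), (187, 327, 374), (188, 326, 374), (189, 326, 373), (190, 325, 373), (191, 324, 372), (192, 323, 372), (193, 327, 371), (194, 333, 371), (195, 339, 371), (196, 346, 370), (197, 352, 370), (198, 358, 369), (199, 364, 369)]
```

The lid now drags along: at row 185 its edge moved from column 383 to 375, at about 11 N of pressing.

>>> {"fn": "arm_command", "kwargs": {"commands": [{"dx": -0.05, "dy": 0.2, "dz": 0, "rx": 0, "ry": 0, "rz": 0, "hand": 0.0}, {"dx": -0.075, "dy": 0.3, "dz": 0, "rx": 0, "ry": 0, "rz": 0, "hand": 0.0}, {"dx": -0.075, "dy": 0.3, "dz": 0, "rx": 0, "ry": 0, "rz": 0, "hand": 0.0}, {"dx": -0.075, "dy": 0.3, "dz": 0, "rx": 0, "ry": 0, "rz": 0, "hand": 0.0}, {"dx": -0.075, "dy": 0.3, "dz": 0, "rx": 0, "ry": 0, "rz": 0, "hand": 0.0}, {"dx": -0.075, "dy": 0.3, "dz": 0, "rx": 0, "ry": 0, "rz": 0, "hand": 0.0}, {"dx": -0.075, "dy": 0.3, "dz": 0, "rx": 0, "ry": 0, "rz": 0, "hand": 0.0}, {"dx": -0.075, "dy": 0.3, "dz": 0, "rx": 0, "ry": 0, "rz": 0, "hand": 0.0}, {"dx": 0, "dy": 0, "dz": 0, "rx": 0, "ry": 0, "rz": 0, "hand": 0.0}, {"dx": 0, "dy": 0, "dz": 0, "rx": 0, "ry": 0, "rz": 0, "hand": 0.0}]}}

```text
time: 9.97
ee_pos: [659.6, -86.3, 80.2]
ee_rot: [[-0.248, 0.969, 0.003], [0.969, 0.248, -0.003], [-0.004, 0.002, -1.0]]
ft_force: [-2.6, -3.6, 12.9]
gripper_width: 0.3
```

>>> {"fn": "arm_command", "kwargs": {"commands": [{"dx": -0.05, "dy": 0.2, "dz": 0.01, "rx": 0, "ry": 0, "rz": 0, "hand": 0.0}, {"dx": -0.075, "dy": 0.3, "dz": 0, "rx": 0, "ry": 0, "rz": 0, "hand": 0.0}, {"dx": -0.075, "dy": 0.3, "dz": 0, "rx": 0, "ry": 0, "rz": 0, "hand": 0.0}, {"dx": -0.075, "dy": 0.3, "dz": 0.01, "rx": 0, "ry": 0, "rz": 0, "hand": 0.0}, {"dx": -0.075, "dy": 0.3, "dz": 0, "rx": 0, "ry": 0, "rz": 0, "hand": 0.0}, {"dx": -0.075, "dy": 0.3, "dz": 0, "rx": 0, "ry": 0, "rz": 0, "hand": 0.0}, {"dx": -0.075, "dy": 0.3, "dz": 0, "rx": 0, "ry": 0, "rz": 0, "hand": 0.0}, {"dx": -0.075, "dy": 0.3, "dz": 0.01, "rx": 0, "ry": 0, "rz": 0, "hand": 0.0}, {"dx": -0.05, "dy": 0.2, "dz": 0, "rx": 0, "ry": 0, "rz": 0, "hand": 0.0}, {"dx": 0, "dy": 0, "dz": 0, "rx": 0, "ry": 0, "rz": 0, "hand": 0.0}]}}

```text
time: 10.8
ee_pos: [653.2, -61.3, 80.3]
ee_rot: [[-0.248, 0.969, 0.002], [0.969, 0.248, -0.003], [-0.004, 0.001, -1.0]]
ft_force: [-1.7, -3.8, 11.0]
gripper_width: 0.3
```

Run:
```python
from h import *
d,o=look(); print([tuple(map(int,x)) for x in blueprof(d)])
r=o['ee_pos'][:2]-[641,-15]; print('box y',r@[-.245,.9695],'x',r@[.9695,.245])
```

```text
t 11.0 pos [653.2 -61.2  80.3] F [-2.2 -3.8 10.7] sd [0.3 0.3 0.2]
[(179, 333, 340), (180, 332, 340), (181, 331, 356), (182, 331, 356), (183, 330, 355), (184, 329, 355), (185, 329, 354), (186, 328, 353), (187, 327, 353), (188, 326, 352), (189, 325, 351), (190, 325, 351), (191, 324, 351), (192, 323, 350), (193, 327, 349), (194, 333, 349), (195, 339, 348)]
box y -47.80694408206681 x 0.4970569436629013
```

```bash
cat >> h.py <<'E'
def boxc(P): r=np.array(P[:2])-[641,-15]; return np.array([r@[.9695,.245],r@[-.245,.9695]]).round(1)
def edge(d,z=80.5):
    for r,a,b in blueprof(d)[4::4]: print(r,b,'edge',boxc(onz(d,(b+.5,r),z)),'step',a,boxc(onz(d,(a-.5,r),z)))
E
python3 - <<'E'
from h import *
edge(ctrl.get_image('scene'))
E
```

```text
183 355 edge [ 36.2 -63.5] step 330 [14.  -2.7]
187 353 edge [ 12.4 -64.2] step 327 [-10.1  -2.5]
191 351 edge [-10.5 -64.9] step 324 [-33.2  -2.2]
195 348 edge [-33.2 -63.4] step 339 [-41.1 -41.4]
```

>>> {"fn": "arm_command", "kwargs": {"commands": [{"dx": -0.05, "dy": 0.2, "dz": 0, "rx": 0, "ry": 0, "rz": 0, "hand": 0.0}, {"dx": -0.075, "dy": 0.3, "dz": 0, "rx": 0, "ry": 0, "rz": 0, "hand": 0.0}, {"dx": -0.075, "dy": 0.3, "dz": 0, "rx": 0, "ry": 0, "rz": 0, "hand": 0.0}, {"dx": -0.075, "dy": 0.3, "dz": 0, "rx": 0, "ry": 0, "rz": 0, "hand": 0.0}, {"dx": -0.075, "dy": 0.3, "dz": 0, "rx": 0, "ry": 0, "rz": 0, "hand": 0.0}, {"dx": -0.075, "dy": 0.3, "dz": 0, "rx": 0, "ry": 0, "rz": 0, "hand": 0.0}, {"dx": -0.075, "dy": 0.3, "dz": 0, "rx": 0, "ry": 0, "rz": 0, "hand": 0.0}, {"dx": -0.075, "dy": 0.3, "dz": 0, "rx": 0, "ry": 0, "rz": 0, "hand": 0.0}, {"dx": -0.075, "dy": 0.3, "dz": 0, "rx": 0, "ry": 0, "rz": 0, "hand": 0.0}, {"dx": -0.05, "dy": 0.2, "dz": 0, "rx": 0, "ry": 0, "rz": 0, "hand": 0.0}]}}

```text
time: 11.88
ee_pos: [646.7, -34.4, 80.4]
ee_rot: [[-0.247, 0.969, 0.004], [0.969, 0.247, -0.005], [-0.006, 0.002, -1.0]]
ft_force: [-0.5, -8.0, 10.1]
gripper_width: 0.4
```

Run:
```python
from h import *
d,o=look(2);print(boxc(o['ee_pos']))
edge(d)
```

```text
t 11.9833 pos [646.7 -34.2  80.4] F [-0.8 -6.  10.1] sd [0.2 0.3 0.3]
[  0.8 -20. ]
184 343 edge [ 20.4 -36.9] step 329 [ 7.7 -2.1]
188 341 edge [ -3.  -38.2] step 326 [-16.2  -1.8]
192 338 edge [-26.2 -37.2] step 323 [-39.1  -1.6]
```

>>> {"fn": "arm_command", "kwargs": {"commands": [{"dx": 0, "dy": -0.2, "dz": 1.0, "rx": 0, "ry": 0, "rz": 0, "hand": 0.0}, {"dx": 0, "dy": 0, "dz": 4.0, "rx": 0, "ry": 0, "rz": 0, "hand": 0.0}, {"dx": -2.5, "dy": 1.5, "dz": 1, "rx": 0, "ry": 0, "rz": -0.06, "hand": 8.0}, {"dx": -2.5, "dy": 1.5, "dz": 0, "rx": 0, "ry": 0, "rz": -0.06, "hand": 8.0}, {"dx": -2.5, "dy": 1.5, "dz": 0, "rx": 0, "ry": 0, "rz": -0.06, "hand": 8.0}, {"dx": -2.5, "dy": 1.5, "dz": 0, "rx": 0, "ry": 0, "rz": -0.06, "hand": 8.0}, {"dx": -2.5, "dy": 1.5, "dz": 0, "rx": 0, "ry": 0, "rz": -0.06, "hand": 8.0}, {"dx": -2.5, "dy": 1.5, "dz": 0, "rx": 0, "ry": 0, "rz": -0.06, "hand": 8.0}, {"dx": -2.5, "dy": 1.5, "dz": 0, "rx": 0, "ry": 0, "rz": -0.06, "hand": 8.0}, {"dx": -2.5, "dy": 1.5, "dz": 0, "rx": 0, "ry": 0, "rz": -0.06, "hand": 8.0}]}}

```text
time: 12.82
ee_pos: [444.0, 88.4, 138.7]
ee_rot: [[0.229, 0.973, -0.0], [0.973, -0.229, 0.001], [0.001, -0.001, -1.0]]
ft_force: [0.3, 0.6, -0.5]
gripper_width: 51.6
```

Run:
```python
from h import *
d,o=look(2);print(o['ee_rot'].round(3).tolist(),o['gripper_width'])
edge(d)
t=ctrl.get_image('top')
a=cv2.resize(t['frame'][110:260,235:395],None,fx=4.5,fy=4.5,interpolation=2)[:600]
cv2.imwrite('pics/v3.png',cv2.resize(t['frame'][120:250,240:390],None,fx=4.6,fy=4.6,interpolation=2)[:,:,::-1])
```

```text
t 12.9167 pos [441.   90.5 138. ] F [-1.7  1.5 -0.7] sd [2.4 1.2 0.8]
[[0.223, 0.975, -0.005], [0.975, -0.223, 0.002], [0.0, -0.005, -1.0]] 59.483366440798356
182 345 edge [ 33.3 -38.6] step 330 [19.6 -1. ]
186 342 edge [  8.6 -37.6] step 327 [-4.8 -0.8]
190 339 edge [-15.1 -36.6] step 325 [-27.4  -2.8]
194 337 edge [-37.  -37.8] step 333 [-41.  -26.8]
```

View pics/v3.png

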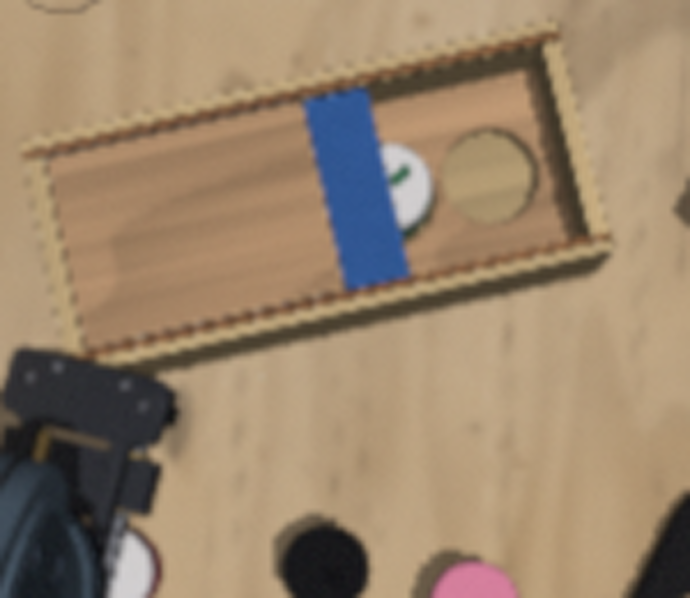

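The top crop shows the lid fully open, with the empty hole at (489,176) and its rim spanning 442–537 by 129–224. The green pot sits next to it, and the red pot is under the gripper.

Run:
```python
from h import *
t=ctrl.get_image('top'); P=onz(t,np.array([489.5,176.5])/4.6+[240,120],36); print(P,boxc(P))
f=t['frame'][140:180,330:365]; g=cv2.cvtColor(f,cv2.COLOR_RGB2HSV); 
print(ctrl.get_obs()['ee_pos'])
h=cv2.cvtColor(t['frame'],cv2.COLOR_RGB2HSV); m=cv2.inRange(h,(105,130,40),(125,255,255))
c=max(cv2.findContours(m,0,1)[0],key=cv2.contourArea); b=cv2.boxPoints(cv2.minAreaRect(c)); 
for q in b: print(q,boxc(onz(t,q,80)))
# hole as darker/yellower disc
m2=(np.abs(g.astype(int)-g[18,16]).max(2)<14)
print(g[18,16],g[2,18],g[35,20]); k=cv2.connectedComponentsWithStats(m2.astype(np.uint8)); 
i=1+np.argmax(k[2][1:,4]); print(k[2][i],k[3][i]+[330,140])
```

```text
[ 661.72544221 -108.2057141    36.        ] [ -2.7 -95.4]
[445.43403449  88.31482151 138.91394283]
[305.9821  141.63748] [50.5 -5. ]
[318.69022 138.67224] [ 50.7 -36.5]
[328.12436 179.10428] [-50.8 -36.2]
[315.41623 182.06952] [-51.   -5.1]
[ 19  90 178] [ 14  99 188] [ 13 115 144]
[  0   0  27  39 551] [341.78947368 153.8076225 ]
```

>>> {"fn": "arm_command", "kwargs": {"commands": [{"dx": -0.1, "dy": 0.1, "dz": 0, "rx": 0, "ry": 0, "rz": 0, "hand": 8.0}, {"dx": 0, "dy": 0, "dz": -1.4, "rx": 0, "ry": 0, "rz": 0, "hand": 8.0}, {"dx": 0, "dy": 0, "dz": -2, "rx": 0, "ry": 0, "rz": 0, "hand": 8.0}, {"dx": 0, "dy": 0, "dz": -2, "rx": 0, "ry": 0, "rz": 0, "hand": 8.0}, {"dx": 0, "dy": 0, "dz": -2, "rx": 0, "ry": 0, "rz": 0, "hand": 8.0}, {"dx": 0, "dy": 0, "dz": -2, "rx": 0, "ry": 0, "rz": 0, "hand": 8.0}, {"dx": 0, "dy": 0, "dz": -1, "rx": 0, "ry": 0, "rz": 0, "hand": 8.0}, {"dx": 0, "dy": 0, "dz": -0.9, "rx": 0, "ry": 0, "rz": 0, "hand": 8.0}, {"dx": 0, "dy": 0, "dz": 0, "rx": 0, "ry": 0, "rz": 0, "hand": 8.0}, {"dx": 0, "dy": 0, "dz": 0, "rx": 0, "ry": 0, "rz": 0, "hand": 8.0}]}}

```text
time: 13.85
ee_pos: [445.0, 88.1, 25.9]
ee_rot: [[0.227, 0.974, 0.0], [0.974, -0.227, -0.0], [-0.0, 0.0, -1.0]]
ft_force: [-0.7, 0.3, 0.6]
gripper_width: 79.9
```

>>> {"fn": "arm_command", "kwargs": {"commands": [{"dx": 0, "dy": 0.12, "dz": -0.1, "rx": 0, "ry": 0, "rz": 0, "hand": 8.0}, {"dx": 0, "dy": 0, "dz": 0, "rx": 0, "ry": 0, "rz": 0, "hand": 8.0}, {"dx": 0, "dy": 0, "dz": 0, "rx": 0, "ry": 0, "rz": 0, "hand": 5.2}, {"dx": 0, "dy": 0, "dz": 0, "rx": 0, "ry": 0, "rz": 0, "hand": 4.6}, {"dx": 0, "dy": 0, "dz": 0, "rx": 0, "ry": 0, "rz": 0, "hand": 4.4}, {"dx": 0, "dy": 0, "dz": 0, "rx": 0, "ry": 0, "rz": 0, "hand": 4.0}, {"dx": 0, "dy": 0, "dz": 0, "rx": 0, "ry": 0, "rz": 0, "hand": 4.0}, {"dx": 0, "dy": 0, "dz": 0, "rx": 0, "ry": 0, "rz": 0, "hand": 4.0}, {"dx": 0, "dy": 0, "dz": 0, "rx": 0, "ry": 0, "rz": 0, "hand": 4.0}, {"dx": 0, "dy": 0, "dz": 0, "rx": 0, "ry": 0, "rz": 0, "hand": 4.0}]}}

```text
time: 14.68
ee_pos: [444.2, 89.9, 24.7]
ee_rot: [[0.226, 0.974, -0.001], [0.974, -0.226, 0.0], [0.0, -0.001, -1.0]]
ft_force: [-1.5, 0.7, 2.7]
gripper_width: 43.9
```

>>> {"fn": "arm_command", "kwargs": {"commands": [{"dx": 0, "dy": 0, "dz": 1, "rx": 0, "ry": 0, "rz": 0, "hand": 4.0}, {"dx": 0, "dy": 0, "dz": 2, "rx": 0, "ry": 0, "rz": 0, "hand": 4.0}, {"dx": 0, "dy": 0, "dz": 3, "rx": 0, "ry": 0, "rz": 0, "hand": 4.0}, {"dx": 0, "dy": 0, "dz": 3, "rx": 0, "ry": 0, "rz": 0, "hand": 4.0}, {"dx": 0, "dy": 0, "dz": 3, "rx": 0, "ry": 0, "rz": 0, "hand": 4.0}, {"dx": 0, "dy": 0, "dz": 2, "rx": 0, "ry": 0, "rz": 0, "hand": 4.0}, {"dx": 2, "dy": -2, "dz": 0, "rx": 0, "ry": 0, "rz": 0.06, "hand": 4.0}, {"dx": 2.5, "dy": -2.5, "dz": 0, "rx": 0, "ry": 0, "rz": 0.06, "hand": 4.0}, {"dx": 2.5, "dy": -2.5, "dz": 0, "rx": 0, "ry": 0, "rz": 0.06, "hand": 4.0}, {"dx": 2.0, "dy": -2.0, "dz": 0, "rx": 0, "ry": 0, "rz": 0.06, "hand": 4.0}]}}

```text
time: 15.52
ee_pos: [536.0, -2.1, 165.6]
ee_rot: [[-0.015, 1.0, 0.002], [1.0, 0.015, -0.001], [-0.001, 0.002, -1.0]]
ft_force: [-0.2, 0.1, -0.7]
gripper_width: 44.2
```

Run:
```python
from h import *
d,o=look(4);print(o['gripper_width'],o['ee_rot'].round(3).tolist())
u,v=proj(d,o['ee_pos']).astype(int);print(u,v)
a=d['frame'][max(v-60,0):v+60,max(u-75,0):u+75]
cv2.imwrite('pics/v4.png',cv2.resize(a,None,fx=4.5,fy=4.5,interpolation=2)[:,:,::-1])
```

```text
t 15.7167 pos [534.2  -1.1 164.9] F [ 0.7 -0.7 -1.4] sd [1.7 1.3 0.7]
44.76107735833403 [[-0.009, 1.0, -0.0], [1.0, 0.009, -0.0], [-0.0, -0.0, -1.0]]
296 165
```

View pics/v4.png

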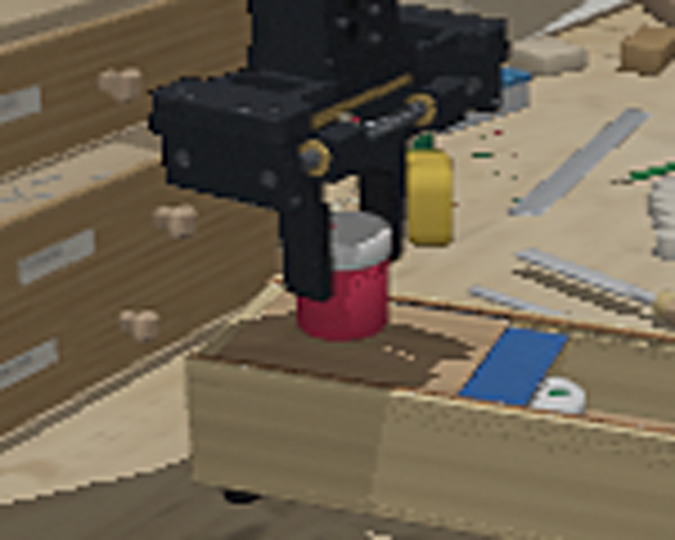

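The crop shows the pot held upright. Its body spans columns 297–388 of the crop, slightly right of the TCP projection at 337, so I'll measure that offset.

```bash
cat >> h.py <<'E'
def red(d,o):
    h=cv2.cvtColor(d['frame'],cv2.COLOR_RGB2HSV)
    m=cv2.inRange(h,(165,120,40),(180,255,255))|cv2.inRange(h,(0,160,40),(5,255,255))
    p=np.array(o['ee_pos']); k=cv2.connectedComponentsWithStats(m)
    u,v=proj(d,p-[0,0,18])
    i=min((i for i in range(1,k[0]) if k[2][i,4]>60),key=lambda i:np.hypot(*(k[3][i]-[u,v])))
    ys,xs=np.where(k[1]==i); print('red box',k[2][i])
    for r in range(ys.max()-6,ys.max()+1): x=xs[ys==r]; print(r,x.min(),x.max(),(x.min()+x.max())/2)
    print('proj axis at -10,-24.7',proj(d,p-[0,0,10]),proj(d,p-[0,0,24.7]))
E
python3 - <<'E'
from h import *
d,o=look(1); red(d,o)
t=ctrl.get_image('top'); 
u,v=proj(t,o['ee_pos']);print('top',u,v); print(o['ee_pos'])
E
```

```text
t 15.7667 pos [533.7   0.  164.6] F [-0.1  0.3 -1.6] sd [0. 0. 0.]
red box [286 163  21  18 252]
174 286 305 295.5
175 286 305 295.5
176 286 305 295.5
177 286 305 295.5
178 287 304 295.5
179 289 302 295.5
180 292 299 295.5
proj axis at -10,-24.7 [295.63749714 170.30130525] [295.74970201 176.52447615]
top 298.7388027137555 203.09733186381624
[5.33667126e+02 4.07648543e-02 1.64649615e+02]
```

>>> {"fn": "arm_command", "kwargs": {"commands": [{"dx": 2.16, "dy": -1.81, "dz": 0, "rx": 0, "ry": 0, "rz": 0.043, "hand": 4.0}, {"dx": 2.16, "dy": -1.81, "dz": 0, "rx": 0, "ry": 0, "rz": 0.043, "hand": 4.0}, {"dx": 2.16, "dy": -1.81, "dz": 0, "rx": 0, "ry": 0, "rz": 0.043, "hand": 4.0}, {"dx": 2.16, "dy": -1.81, "dz": 0, "rx": 0, "ry": 0, "rz": 0.043, "hand": 4.0}, {"dx": 2.16, "dy": -1.81, "dz": 0, "rx": 0, "ry": 0, "rz": 0.043, "hand": 4.0}, {"dx": 2.16, "dy": -1.81, "dz": 0, "rx": 0, "ry": 0, "rz": 0.043, "hand": 4.0}, {"dx": 0, "dy": 0, "dz": -1.5, "rx": 0, "ry": 0, "rz": 0, "hand": 4.0}, {"dx": 0, "dy": 0, "dz": -1.5, "rx": 0, "ry": 0, "rz": 0, "hand": 4.0}, {"dx": 0, "dy": 0, "dz": -1.5, "rx": 0, "ry": 0, "rz": 0, "hand": 4.0}, {"dx": 0, "dy": 0, "dz": 0, "rx": 0, "ry": 0, "rz": 0, "hand": 4.0}]}}

```text
time: 16.65
ee_pos: [660.7, -105.9, 115.3]
ee_rot: [[-0.268, 0.963, -0.007], [0.963, 0.268, 0.002], [0.004, -0.007, -1.0]]
ft_force: [-1.2, 0.3, -1.9]
gripper_width: 44.5
```

Run:
```python
from h import *
d,o=look(4);print(o['gripper_width'],o['ee_rot'].round(3).tolist(),boxc(o['ee_pos'])); red(d,o)
cv2.imwrite('pics/v5.png',cv2.resize(d['frame'][130:220,300:410],None,fx=5,fy=5,interpolation=2)[:,:,::-1])
```

```text
t 16.85 pos [ 664.1 -108.1  120.3] F [ 0.1  0.3 -0.8] sd [0.4 0.7 0.3]
44.606576353283124 [[-0.267, 0.964, 0.0], [0.964, 0.267, 0.0], [-0.0, 0.0, -1.0]] [ -0.4 -95.9]
red box [356 174  20  16 196]
183 356 373 364.5
184 356 373 364.5
185 356 373 364.5
186 357 373 365.0
187 358 373 365.5
188 359 372 365.5
189 361 370 365.5
proj axis at -10,-24.7 [366.1241694  179.83602344] [365.66326114 185.49554041]
```

View pics/v5.png

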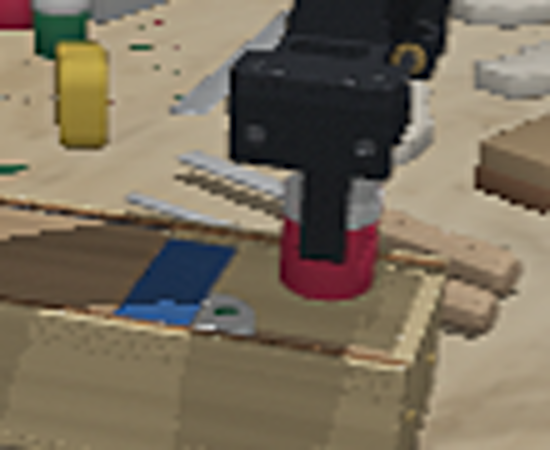

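The crop shows the pot upright over the open bay, centred laterally.

>>> {"fn": "arm_command", "kwargs": {"commands": [{"dx": -0.05, "dy": 0, "dz": -1.0, "rx": 0, "ry": 0, "rz": 0, "hand": 4.0}, {"dx": 0, "dy": 0, "dz": -1.0, "rx": 0, "ry": 0, "rz": 0, "hand": 4.0}, {"dx": 0, "dy": 0, "dz": -1.0, "rx": 0, "ry": 0, "rz": 0, "hand": 4.0}, {"dx": 0, "dy": 0, "dz": -1.0, "rx": 0, "ry": 0, "rz": 0, "hand": 4.0}, {"dx": 0, "dy": 0, "dz": -0.8, "rx": 0, "ry": 0, "rz": 0, "hand": 4.0}, {"dx": 0, "dy": 0, "dz": -0.6, "rx": 0, "ry": 0, "rz": 0, "hand": 4.0}, {"dx": 0, "dy": 0, "dz": 0, "rx": 0, "ry": 0, "rz": 0, "hand": 4.0}, {"dx": 0, "dy": 0, "dz": 0, "rx": 0, "ry": 0, "rz": 0, "hand": 4.0}, {"dx": 0, "dy": 0, "dz": -0.3, "rx": 0, "ry": 0, "rz": 0, "hand": 4.0}, {"dx": 0, "dy": 0, "dz": -0.3, "rx": 0, "ry": 0, "rz": 0, "hand": 4.0}]}}

```text
time: 17.68
ee_pos: [664.2, -109.0, 60.2]
ee_rot: [[-0.267, 0.964, 0.001], [0.964, 0.267, -0.0], [-0.001, 0.001, -1.0]]
ft_force: [-0.2, -0.3, -2.3]
gripper_width: 44.4
```

>>> {"fn": "arm_command", "kwargs": {"commands": [{"dx": 0, "dy": 0, "dz": -0.1, "rx": 0, "ry": 0, "rz": 0, "hand": 4.0}, {"dx": 0, "dy": 0, "dz": -0.1, "rx": 0, "ry": 0, "rz": 0, "hand": 4.0}, {"dx": 0, "dy": 0, "dz": -0.1, "rx": 0, "ry": 0, "rz": 0, "hand": 4.0}, {"dx": 0, "dy": 0, "dz": -0.1, "rx": 0, "ry": 0, "rz": 0, "hand": 4.0}, {"dx": 0, "dy": 0, "dz": 0, "rx": 0, "ry": 0, "rz": 0, "hand": 4.0}, {"dx": 0, "dy": 0, "dz": 0, "rx": 0, "ry": 0, "rz": 0, "hand": 4.0}, {"dx": 0, "dy": 0, "dz": 0, "rx": 0, "ry": 0, "rz": 0, "hand": 4.0}, {"dx": 0, "dy": 0, "dz": 0, "rx": 0, "ry": 0, "rz": 0, "hand": 4.0}, {"dx": 0, "dy": 0, "dz": 0, "rx": 0, "ry": 0, "rz": 0, "hand": 4.0}, {"dx": 0, "dy": 0, "dz": 0, "rx": 0, "ry": 0, "rz": 0, "hand": 4.0}]}}

```text
time: 18.52
ee_pos: [663.6, -108.9, 55.8]
ee_rot: [[-0.267, 0.964, 0.0], [0.964, 0.267, -0.0], [-0.0, 0.0, -1.0]]
ft_force: [-0.1, -0.3, 0.1]
gripper_width: 44.6
```

>>> {"fn": "arm_command", "kwargs": {"commands": [{"dx": 0, "dy": 0, "dz": -0.15, "rx": 0, "ry": 0, "rz": 0, "hand": 4.0}, {"dx": 0, "dy": 0, "dz": -0.15, "rx": 0, "ry": 0, "rz": 0, "hand": 4.0}, {"dx": 0, "dy": 0, "dz": -0.15, "rx": 0, "ry": 0, "rz": 0, "hand": 4.0}, {"dx": 0, "dy": 0, "dz": -0.15, "rx": 0, "ry": 0, "rz": 0, "hand": 4.0}, {"dx": 0, "dy": 0, "dz": -0.15, "rx": 0, "ry": 0, "rz": 0, "hand": 4.0}, {"dx": 0, "dy": 0, "dz": -0.15, "rx": 0, "ry": 0, "rz": 0, "hand": 4.0}, {"dx": 0, "dy": 0, "dz": 0, "rx": 0, "ry": 0, "rz": 0, "hand": 4.0}, {"dx": 0, "dy": 0, "dz": 0, "rx": 0, "ry": 0, "rz": 0, "hand": 4.0}, {"dx": 0, "dy": 0, "dz": 0, "rx": 0, "ry": 0, "rz": 0, "hand": 4.0}, {"dx": 0, "dy": 0, "dz": 0, "rx": 0, "ry": 0, "rz": 0, "hand": 4.0}]}}

```text
time: 19.35
ee_pos: [663.7, -108.9, 46.8]
ee_rot: [[-0.267, 0.964, 0.0], [0.964, 0.267, -0.0], [-0.0, 0.0, -1.0]]
ft_force: [0.7, -0.5, -0.6]
gripper_width: 44.4
```

>>> {"fn": "arm_command", "kwargs": {"commands": [{"dx": 0, "dy": 0, "dz": -0.05, "rx": 0, "ry": 0, "rz": 0, "hand": 4.0}, {"dx": 0, "dy": 0, "dz": -0.05, "rx": 0, "ry": 0, "rz": 0, "hand": 4.0}, {"dx": 0, "dy": 0, "dz": -0.05, "rx": 0, "ry": 0, "rz": 0, "hand": 4.0}, {"dx": 0, "dy": 0, "dz": -0.05, "rx": 0, "ry": 0, "rz": 0, "hand": 4.0}, {"dx": 0, "dy": 0, "dz": 0, "rx": 0, "ry": 0, "rz": 0, "hand": 4.0}, {"dx": 0, "dy": 0, "dz": 0, "rx": 0, "ry": 0, "rz": 0, "hand": 4.0}, {"dx": 0, "dy": 0, "dz": 0, "rx": 0, "ry": 0, "rz": 0, "hand": 4.0}, {"dx": 0, "dy": 0, "dz": 0, "rx": 0, "ry": 0, "rz": 0, "hand": 4.0}, {"dx": 0, "dy": 0, "dz": 0, "rx": 0, "ry": 0, "rz": 0, "hand": 4.0}, {"dx": 0, "dy": 0, "dz": 0, "rx": 0, "ry": 0, "rz": 0, "hand": 4.0}]}}

```text
time: 20.18
ee_pos: [663.6, -108.8, 44.8]
ee_rot: [[-0.267, 0.964, 0.0], [0.964, 0.267, -0.0], [-0.0, 0.0, -1.0]]
ft_force: [-1.0, -0.5, -0.1]
gripper_width: 44.2
```

>>> {"fn": "arm_command", "kwargs": {"commands": [{"dx": 0, "dy": 0, "dz": -0.05, "rx": 0, "ry": 0, "rz": 0, "hand": 4.0}, {"dx": 0, "dy": 0, "dz": -0.05, "rx": 0, "ry": 0, "rz": 0, "hand": 4.0}, {"dx": 0, "dy": 0, "dz": -0.05, "rx": 0, "ry": 0, "rz": 0, "hand": 4.0}, {"dx": 0, "dy": 0, "dz": 0, "rx": 0, "ry": 0, "rz": 0, "hand": 4.0}, {"dx": 0, "dy": 0, "dz": 0, "rx": 0, "ry": 0, "rz": 0, "hand": 4.0}, {"dx": 0, "dy": 0, "dz": 0, "rx": 0, "ry": 0, "rz": 0, "hand": 4.0}, {"dx": 0, "dy": 0, "dz": 0, "rx": 0, "ry": 0, "rz": 0, "hand": 4.0}, {"dx": 0, "dy": 0, "dz": 0, "rx": 0, "ry": 0, "rz": 0, "hand": 4.0}, {"dx": 0, "dy": 0, "dz": 0, "rx": 0, "ry": 0, "rz": 0, "hand": 4.0}, {"dx": 0, "dy": 0, "dz": 0, "rx": 0, "ry": 0, "rz": 0, "hand": 4.0}]}}

```text
time: 21.02
ee_pos: [663.7, -108.9, 44.6]
ee_rot: [[-0.267, 0.964, 0.0], [0.964, 0.267, 0.001], [0.001, 0.0, -1.0]]
ft_force: [-4.6, 2.0, 11.9]
gripper_width: 44.2
```

>>> {"fn": "arm_command", "kwargs": {"commands": [{"dx": 0, "dy": 0, "dz": 0.12, "rx": 0, "ry": 0, "rz": 0, "hand": 4.0}, {"dx": 0, "dy": 0, "dz": 0, "rx": 0, "ry": 0, "rz": 0, "hand": 4.6}, {"dx": 0, "dy": 0, "dz": 0, "rx": 0, "ry": 0, "rz": 0, "hand": 5.0}, {"dx": 0, "dy": 0, "dz": 0, "rx": 0, "ry": 0, "rz": 0, "hand": 5.6}, {"dx": 0, "dy": 0, "dz": 0, "rx": 0, "ry": 0, "rz": 0, "hand": 5.6}, {"dx": 0, "dy": 0, "dz": 0, "rx": 0, "ry": 0, "rz": 0, "hand": 5.6}, {"dx": 0, "dy": 0, "dz": 0.5, "rx": 0, "ry": 0, "rz": 0, "hand": 5.6}, {"dx": 0, "dy": 0, "dz": 1.5, "rx": 0, "ry": 0, "rz": 0, "hand": 5.6}, {"dx": 0, "dy": 0, "dz": 2, "rx": 0, "ry": 0, "rz": 0, "hand": 5.6}, {"dx": 0, "dy": 0, "dz": 3, "rx": 0, "ry": 0, "rz": 0, "hand": 5.6}]}}

```text
time: 21.85
ee_pos: [662.3, -108.6, 114.4]
ee_rot: [[-0.267, 0.964, -0.003], [0.964, 0.267, 0.0], [0.001, -0.003, -1.0]]
ft_force: [0.5, 0.4, 0.5]
gripper_width: 56.1
```

Run:
```python
from h import *
d,o=look(2);print(o['gripper_width'],boxc(o['ee_pos'])); edge(d)
cv2.imwrite('pics/v6.png',cv2.resize(d['frame'][130:220,300:410],None,fx=5,fy=5,interpolation=2)[:,:,::-1])
```

```text
t 21.95 pos [ 667.  -110.2  120.6] F [ 1.9 -0.7  2. ] sd [0.7 0.1 1.8]
55.606290643442684 [  1.9 -98.6]
182 344 edge [ 32.4 -36.2] step 331 [20.4 -3.3]
186 341 edge [  7.7 -35.2] step 328 [-4.  -3.1]
190 339 edge [-15.1 -36.6] step 325 [-27.4  -2.8]
194 337 edge [-37.  -37.8] step 333 [-41.  -26.8]
```

View pics/v6.png

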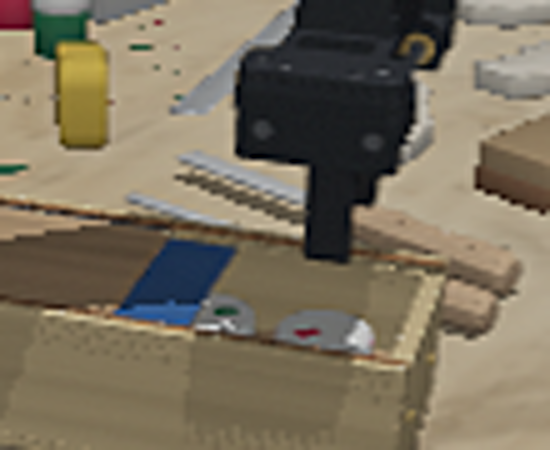

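The crop shows the red pot sitting level with the green one in the rack, upright at (325,330).

>>> {"fn": "arm_command", "kwargs": {"commands": [{"dx": -0.35, "dy": 1.47, "dz": 0, "rx": 0, "ry": 0, "rz": 0.0, "hand": 0.0}, {"dx": -0.35, "dy": 1.47, "dz": 0, "rx": 0, "ry": 0, "rz": 0, "hand": 0.0}, {"dx": -0.35, "dy": 1.47, "dz": 0, "rx": 0, "ry": 0, "rz": 0, "hand": 0.0}, {"dx": -0.35, "dy": 1.47, "dz": 0, "rx": 0, "ry": 0, "rz": -0.022, "hand": 0.0}, {"dx": -0.35, "dy": 1.47, "dz": 0, "rx": 0, "ry": 0, "rz": 0, "hand": 0.0}, {"dx": 0, "dy": 0, "dz": 0, "rx": 0, "ry": 0, "rz": 0, "hand": 0.0}, {"dx": 0, "dy": 0, "dz": -1.0, "rx": 0, "ry": 0, "rz": 0, "hand": 0.0}, {"dx": 0, "dy": 0, "dz": -1.0, "rx": 0, "ry": 0, "rz": 0, "hand": 0.0}, {"dx": 0, "dy": 0, "dz": -0.5, "rx": 0, "ry": 0, "rz": 0, "hand": 0.0}, {"dx": 0, "dy": 0, "dz": 0, "rx": 0, "ry": 0, "rz": 0, "hand": 0.0}]}}

```text
time: 22.78
ee_pos: [644.8, -36.6, 87.4]
ee_rot: [[-0.244, 0.97, -0.003], [0.97, 0.244, -0.001], [0.0, -0.003, -1.0]]
ft_force: [-0.9, -0.0, -0.0]
gripper_width: 0.3
```

Run:
```python
from h import *
d,o=look(4);print(o['gripper_width'],boxc(o['ee_pos'])); edge(d)
```

```text
t 22.9833 pos [646.3 -36.   89.5] F [ 0.2 -0.  -0. ] sd [0.2 0.4 0.2]
0.44732727678914147 [ -0.  -21.7]
185 342 edge [ 14.  -36.1] step 329 [ 2.2 -3.7]
189 340 edge [ -9.1 -37.4] step 326 [-21.4  -3.5]
193 337 edge [-32.  -36.4] step 326 [-41.6  -9.8]
```

Descend in steps to contact (expected face about 81).

>>> {"fn": "arm_command", "kwargs": {"commands": [{"dx": 0, "dy": 0, "dz": -0.2, "rx": 0, "ry": 0, "rz": 0, "hand": 0.0}, {"dx": 0, "dy": 0, "dz": -0.2, "rx": 0, "ry": 0, "rz": 0, "hand": 0.0}, {"dx": 0, "dy": 0, "dz": -0.15, "rx": 0, "ry": 0, "rz": 0, "hand": 0.0}, {"dx": 0, "dy": 0, "dz": -0.1, "rx": 0, "ry": 0, "rz": 0, "hand": 0.0}, {"dx": 0, "dy": 0, "dz": -0.05, "rx": 0, "ry": 0, "rz": 0, "hand": 0.0}, {"dx": 0, "dy": 0, "dz": 0, "rx": 0, "ry": 0, "rz": 0, "hand": 0.0}, {"dx": 0, "dy": 0, "dz": 0, "rx": 0, "ry": 0, "rz": 0, "hand": 0.0}, {"dx": 0, "dy": 0, "dz": 0, "rx": 0, "ry": 0, "rz": 0, "hand": 0.0}, {"dx": 0, "dy": 0, "dz": 0, "rx": 0, "ry": 0, "rz": 0, "hand": 0.0}, {"dx": 0, "dy": 0, "dz": 0, "rx": 0, "ry": 0, "rz": 0, "hand": 0.0}]}}

```text
time: 23.82
ee_pos: [646.1, -35.4, 82.5]
ee_rot: [[-0.245, 0.969, 0.0], [0.969, 0.245, -0.0], [-0.0, 0.0, -1.0]]
ft_force: [0.1, 0.2, -0.2]
gripper_width: 0.4
```

>>> {"fn": "arm_command", "kwargs": {"commands": [{"dx": 0, "dy": 0, "dz": -0.05, "rx": 0, "ry": 0, "rz": 0, "hand": 0.0}, {"dx": 0, "dy": 0, "dz": -0.05, "rx": 0, "ry": 0, "rz": 0, "hand": 0.0}, {"dx": 0, "dy": 0, "dz": 0, "rx": 0, "ry": 0, "rz": 0, "hand": 0.0}, {"dx": 0, "dy": 0, "dz": 0, "rx": 0, "ry": 0, "rz": 0, "hand": 0.0}, {"dx": 0, "dy": 0, "dz": 0, "rx": 0, "ry": 0, "rz": 0, "hand": 0.0}, {"dx": 0, "dy": 0, "dz": 0, "rx": 0, "ry": 0, "rz": 0, "hand": 0.0}, {"dx": 0, "dy": 0, "dz": 0, "rx": 0, "ry": 0, "rz": 0, "hand": 0.0}, {"dx": 0, "dy": 0, "dz": 0, "rx": 0, "ry": 0, "rz": 0, "hand": 0.0}, {"dx": 0, "dy": 0, "dz": 0, "rx": 0, "ry": 0, "rz": 0, "hand": 0.0}, {"dx": 0, "dy": 0, "dz": 0, "rx": 0, "ry": 0, "rz": 0, "hand": 0.0}]}}

```text
time: 24.65
ee_pos: [646.2, -35.4, 81.5]
ee_rot: [[-0.245, 0.969, 0.0], [0.969, 0.245, -0.0], [-0.0, 0.0, -1.0]]
ft_force: [-0.3, -0.8, 1.3]
gripper_width: 0.0
```

>>> {"fn": "arm_command", "kwargs": {"commands": [{"dx": 0, "dy": 0, "dz": -0.05, "rx": 0, "ry": 0, "rz": 0, "hand": 0.0}, {"dx": 0, "dy": 0, "dz": -0.05, "rx": 0, "ry": 0, "rz": 0, "hand": 0.0}, {"dx": 0, "dy": 0, "dz": 0, "rx": 0, "ry": 0, "rz": 0, "hand": 0.0}, {"dx": 0, "dy": 0, "dz": 0, "rx": 0, "ry": 0, "rz": 0, "hand": 0.0}, {"dx": 0.025, "dy": -0.1, "dz": 0, "rx": 0, "ry": 0, "rz": 0, "hand": 0.0}, {"dx": 0.025, "dy": -0.1, "dz": 0, "rx": 0, "ry": 0, "rz": 0, "hand": 0.0}, {"dx": 0.025, "dy": -0.1, "dz": 0, "rx": 0, "ry": 0, "rz": 0, "hand": 0.0}, {"dx": 0, "dy": 0, "dz": 0, "rx": 0, "ry": 0, "rz": 0, "hand": 0.0}, {"dx": 0, "dy": 0, "dz": 0, "rx": 0, "ry": 0, "rz": 0, "hand": 0.0}, {"dx": 0, "dy": 0, "dz": 0, "rx": 0, "ry": 0, "rz": 0, "hand": 0.0}]}}

```text
time: 25.48
ee_pos: [646.6, -36.8, 80.8]
ee_rot: [[-0.246, 0.969, -0.001], [0.969, 0.246, 0.002], [0.002, -0.0, -1.0]]
ft_force: [-2.7, 3.7, 7.9]
gripper_width: 0.3
```

>>> {"fn": "arm_command", "kwargs": {"commands": [{"dx": 0, "dy": 0, "dz": -0.03, "rx": 0, "ry": 0, "rz": 0, "hand": 0.0}, {"dx": 0, "dy": 0, "dz": -0.03, "rx": 0, "ry": 0, "rz": 0, "hand": 0.0}, {"dx": 0, "dy": 0, "dz": 0, "rx": 0, "ry": 0, "rz": 0, "hand": 0.0}, {"dx": 0.05, "dy": -0.2, "dz": 0, "rx": 0, "ry": 0, "rz": 0, "hand": 0.0}, {"dx": 0.05, "dy": -0.2, "dz": 0, "rx": 0, "ry": 0, "rz": 0, "hand": 0.0}, {"dx": 0.05, "dy": -0.2, "dz": 0, "rx": 0, "ry": 0, "rz": 0, "hand": 0.0}, {"dx": 0.05, "dy": -0.2, "dz": 0, "rx": 0, "ry": 0, "rz": 0, "hand": 0.0}, {"dx": 0.05, "dy": -0.2, "dz": 0, "rx": 0, "ry": 0, "rz": 0, "hand": 0.0}, {"dx": 0, "dy": 0, "dz": 0, "rx": 0, "ry": 0, "rz": 0, "hand": 0.0}, {"dx": 0, "dy": 0, "dz": 0, "rx": 0, "ry": 0, "rz": 0, "hand": 0.0}]}}

```text
time: 26.32
ee_pos: [649.3, -47.2, 80.5]
ee_rot: [[-0.246, 0.969, -0.0], [0.969, 0.246, 0.002], [0.002, 0.0, -1.0]]
ft_force: [-3.1, 3.2, 9.6]
gripper_width: 0.4
```

Run:
```python
from h import *
d,o=look(3);print(boxc(o['ee_pos'])); edge(d)
```

```text
t 26.4667 pos [649.3 -47.2  80.5] F [-3.3  1.7  9.4] sd [0.3 0.3 0.2]
[  0.2 -33.3]
184 348 edge [ 24.6 -48.5] step 329 [ 7.7 -2.1]
188 346 edge [  1.2 -49.6] step 326 [-16.2  -1.8]
192 343 edge [-22.1 -48.3] step 323 [-39.1  -1.6]
```

>>> {"fn": "arm_command", "kwargs": {"commands": [{"dx": 0.05, "dy": -0.2, "dz": -0.02, "rx": 0, "ry": 0, "rz": 0, "hand": 0.0}, {"dx": 0.075, "dy": -0.3, "dz": 0, "rx": 0, "ry": 0, "rz": 0, "hand": 0.0}, {"dx": 0.075, "dy": -0.3, "dz": 0, "rx": 0, "ry": 0, "rz": 0, "hand": 0.0}, {"dx": 0.075, "dy": -0.3, "dz": 0, "rx": 0, "ry": 0, "rz": 0, "hand": 0.0}, {"dx": 0.075, "dy": -0.3, "dz": 0, "rx": 0, "ry": 0, "rz": 0, "hand": 0.0}, {"dx": 0.075, "dy": -0.3, "dz": 0, "rx": 0, "ry": 0, "rz": 0, "hand": 0.0}, {"dx": 0.075, "dy": -0.3, "dz": 0, "rx": 0, "ry": 0, "rz": 0, "hand": 0.0}, {"dx": 0.075, "dy": -0.3, "dz": 0, "rx": 0, "ry": 0, "rz": 0, "hand": 0.0}, {"dx": 0.05, "dy": -0.2, "dz": 0, "rx": 0, "ry": 0, "rz": 0, "hand": 0.0}, {"dx": 0, "dy": 0, "dz": 0, "rx": 0, "ry": 0, "rz": 0, "hand": 0.0}]}}

```text
time: 27.3
ee_pos: [655.7, -72.5, 80.4]
ee_rot: [[-0.246, 0.969, -0.0], [0.969, 0.246, 0.002], [0.002, 0.0, -1.0]]
ft_force: [-2.7, 1.8, 9.7]
gripper_width: 0.4
```

Run:
```python
from h import *
d,o=look(2);print(boxc(o['ee_pos'])); edge(d)
```

```text
t 27.4 pos [655.7 -72.5  80.5] F [-3.6  2.1  9.8] sd [0.1 0.3 0.4]
[  0.2 -59.3]
183 360 edge [ 40.5 -75.2] step 330 [14.  -2.7]
187 358 edge [ 16.5 -75.7] step 327 [-10.1  -2.5]
191 355 edge [ -7.2 -73.9] step 324 [-33.2  -2.2]
195 353 edge [-29.2 -74.4] step 339 [-41.1 -41.4]
```

Following well. On to two more strokes.

>>> {"fn": "arm_command", "kwargs": {"commands": [{"dx": 0.05, "dy": -0.2, "dz": -0.01, "rx": 0, "ry": 0, "rz": 0, "hand": 0.0}, {"dx": 0.075, "dy": -0.3, "dz": 0, "rx": 0, "ry": 0, "rz": 0, "hand": 0.0}, {"dx": 0.075, "dy": -0.3, "dz": 0, "rx": 0, "ry": 0, "rz": 0, "hand": 0.0}, {"dx": 0.075, "dy": -0.3, "dz": 0, "rx": 0, "ry": 0, "rz": 0, "hand": 0.0}, {"dx": 0.075, "dy": -0.3, "dz": 0, "rx": 0, "ry": 0, "rz": 0, "hand": 0.0}, {"dx": 0.075, "dy": -0.3, "dz": 0, "rx": 0, "ry": 0, "rz": 0, "hand": 0.0}, {"dx": 0.075, "dy": -0.3, "dz": 0, "rx": 0, "ry": 0, "rz": 0, "hand": 0.0}, {"dx": 0.075, "dy": -0.3, "dz": 0, "rx": 0, "ry": 0, "rz": 0, "hand": 0.0}, {"dx": 0.05, "dy": -0.2, "dz": 0, "rx": 0, "ry": 0, "rz": 0, "hand": 0.0}, {"dx": 0, "dy": 0, "dz": 0, "rx": 0, "ry": 0, "rz": 0, "hand": 0.0}]}}

```text
time: 28.23
ee_pos: [662.1, -97.5, 80.4]
ee_rot: [[-0.246, 0.969, 0.0], [0.969, 0.246, 0.002], [0.002, 0.001, -1.0]]
ft_force: [-3.4, 3.3, 9.2]
gripper_width: 0.7
```

>>> {"fn": "arm_command", "kwargs": {"commands": [{"dx": 0.05, "dy": -0.2, "dz": 0, "rx": 0, "ry": 0, "rz": 0, "hand": 0.0}, {"dx": 0.075, "dy": -0.3, "dz": 0, "rx": 0, "ry": 0, "rz": 0, "hand": 0.0}, {"dx": 0.075, "dy": -0.3, "dz": 0, "rx": 0, "ry": 0, "rz": 0, "hand": 0.0}, {"dx": 0.075, "dy": -0.3, "dz": 0, "rx": 0, "ry": 0, "rz": 0, "hand": 0.0}, {"dx": 0.075, "dy": -0.3, "dz": 0, "rx": 0, "ry": 0, "rz": 0, "hand": 0.0}, {"dx": 0.075, "dy": -0.3, "dz": 0, "rx": 0, "ry": 0, "rz": 0, "hand": 0.0}, {"dx": 0.05, "dy": -0.2, "dz": 0, "rx": 0, "ry": 0, "rz": 0, "hand": 0.0}, {"dx": 0.05, "dy": -0.2, "dz": 0, "rx": 0, "ry": 0, "rz": 0, "hand": 0.0}, {"dx": 0, "dy": 0, "dz": 0, "rx": 0, "ry": 0, "rz": 0, "hand": 0.0}, {"dx": 0, "dy": 0, "dz": 0, "rx": 0, "ry": 0, "rz": 0, "hand": 0.0}]}}

```text
time: 29.07
ee_pos: [667.3, -118.5, 80.4]
ee_rot: [[-0.246, 0.969, 0.0], [0.969, 0.246, 0.002], [0.002, 0.001, -1.0]]
ft_force: [-2.5, 2.9, 9.9]
gripper_width: 0.7
```

Run:
```python
from h import *
d,o=look(2);print(boxc(o['ee_pos'])); edge(d)
```

```text
t 29.1667 pos [ 667.3 -118.4   80.4] F [-2.4  2.5  9.4] sd [0.5 0.1 0.8]
[   0.2 -106.7]
183 365 edge [ 44.8 -87. ] step 330 [14.  -2.7]
187 378 edge [  33.3 -121.7] step 327 [-10.1  -2.5]
191 376 edge [   9.9 -121.2] step 324 [-33.2  -2.2]
195 375 edge [ -11.6 -122.9] step 339 [-41.1 -41.4]
199 373 edge [ -33.1 -122.3] step 364 [ -40.9 -100.7]
```

>>> {"fn": "arm_command", "kwargs": {"commands": [{"dx": 0.025, "dy": -0.1, "dz": -0.01, "rx": 0, "ry": 0, "rz": 0, "hand": 0.0}, {"dx": 0.04, "dy": -0.15, "dz": -0.01, "rx": 0, "ry": 0, "rz": 0, "hand": 0.0}, {"dx": 0.04, "dy": -0.15, "dz": 0, "rx": 0, "ry": 0, "rz": 0, "hand": 0.0}, {"dx": 0.04, "dy": -0.15, "dz": 0, "rx": 0, "ry": 0, "rz": 0, "hand": 0.0}, {"dx": 0.04, "dy": -0.15, "dz": 0, "rx": 0, "ry": 0, "rz": 0, "hand": 0.0}, {"dx": 0.04, "dy": -0.15, "dz": 0, "rx": 0, "ry": 0, "rz": 0, "hand": 0.0}, {"dx": 0.04, "dy": -0.15, "dz": 0, "rx": 0, "ry": 0, "rz": 0, "hand": 0.0}, {"dx": 0.025, "dy": -0.1, "dz": 0, "rx": 0, "ry": 0, "rz": 0, "hand": 0.0}, {"dx": 0.025, "dy": -0.1, "dz": 0, "rx": 0, "ry": 0, "rz": 0, "hand": 0.0}, {"dx": 0, "dy": 0, "dz": 0, "rx": 0, "ry": 0, "rz": 0, "hand": 0.0}]}}

```text
time: 30.0
ee_pos: [669.9, -128.0, 80.1]
ee_rot: [[-0.247, 0.969, -0.002], [0.969, 0.247, 0.005], [0.006, -0.0, -1.0]]
ft_force: [-5.4, 7.8, 13.4]
gripper_width: 0.2
```

Run:
```python
from h import *
d,o=look(2);print(boxc(o['ee_pos'])); edge(d)
```

```text
t 30.1 pos [ 670.  -128.    80.1] F [-5.9  7.2 13. ] sd [0.5 0.5 0. ]
[   0.4 -116.6]
183 369 edge [ 48.2 -96.4] step 330 [14.  -2.7]
187 382 edge [  36.7 -131. ] step 327 [-10.1  -2.5]
191 381 edge [  14.1 -132.5] step 324 [-33.2  -2.2]
195 379 edge [  -8.4 -131.7] step 339 [-41.1 -41.4]
199 377 edge [ -30. -131.] step 364 [ -40.9 -100.7]
```

>>> {"fn": "arm_command", "kwargs": {"commands": [{"dx": 0, "dy": 0, "dz": 0.5, "rx": 0, "ry": 0, "rz": 0, "hand": 0.0}, {"dx": 0, "dy": 0, "dz": 2.5, "rx": 0, "ry": 0, "rz": 0, "hand": 0.0}, {"dx": 0, "dy": 0, "dz": 4, "rx": 0, "ry": 0, "rz": 0, "hand": 0.0}, {"dx": 0, "dy": 0, "dz": 4, "rx": 0, "ry": 0, "rz": 0, "hand": 0.0}, {"dx": -2, "dy": -3, "dz": 2, "rx": 0, "ry": 0, "rz": 0, "hand": 0.0}, {"dx": -2, "dy": -3, "dz": 2, "rx": 0, "ry": 0, "rz": 0, "hand": 0.0}, {"dx": -2, "dy": -3, "dz": 2, "rx": 0, "ry": 0, "rz": 0, "hand": 0.0}, {"dx": -2, "dy": -3, "dz": 2, "rx": 0, "ry": 0, "rz": 0, "hand": 0.0}, {"dx": -2, "dy": -3, "dz": 2, "rx": 0, "ry": 0, "rz": 0, "hand": 0.0}, {"dx": -2, "dy": -3, "dz": 0, "rx": 0, "ry": 0, "rz": 0, "hand": 0.0}]}}

```text
time: 30.93
ee_pos: [550.3, -314.2, 293.3]
ee_rot: [[-0.245, 0.969, 0.005], [0.969, 0.245, -0.003], [-0.004, 0.004, -1.0]]
ft_force: [-0.3, -0.9, 1.0]
gripper_width: 0.5
```

>>> {"fn": "arm_command", "kwargs": {"commands": [{"dx": -2, "dy": -3, "dz": 0, "rx": 0, "ry": 0, "rz": 0, "hand": 0.0}, {"dx": -2, "dy": -3, "dz": 0, "rx": 0, "ry": 0, "rz": 0, "hand": 0.0}, {"dx": -1, "dy": -3, "dz": 0, "rx": 0, "ry": 0, "rz": 0, "hand": 0.0}, {"dx": -1, "dy": -3, "dz": 0, "rx": 0, "ry": 0, "rz": 0, "hand": 0.0}, {"dx": 0, "dy": -2, "dz": 0, "rx": 0, "ry": 0, "rz": 0, "hand": 0.0}, {"dx": 0, "dy": 0, "dz": 0, "rx": 0, "ry": 0, "rz": 0, "hand": 0.0}, {"dx": 0, "dy": 0, "dz": 0, "rx": 0, "ry": 0, "rz": 0, "hand": 0.0}, {"dx": 0, "dy": 0, "dz": 0, "rx": 0, "ry": 0, "rz": 0, "hand": 0.0}, {"dx": 0, "dy": 0, "dz": 0, "rx": 0, "ry": 0, "rz": 0, "hand": 0.0}, {"dx": 0, "dy": 0, "dz": 0, "rx": 0, "ry": 0, "rz": 0, "hand": 0.0}]}}

```text
time: 31.77
ee_pos: [491.1, -449.9, 289.2]
ee_rot: [[-0.248, 0.969, 0.0], [0.969, 0.248, 0.001], [0.001, 0.0, -1.0]]
ft_force: [0.1, 0.7, 0.6]
gripper_width: 0.3
```

Run:
```python
from h import *
d,o=look(1); edge(d)
t=ctrl.get_image('top')
h=cv2.cvtColor(t['frame'],cv2.COLOR_RGB2HSV); m=cv2.inRange(h,(105,130,40),(125,255,255))[110:200,290:390]
c=max(cv2.findContours(m,0,1,offset=(290,110))[0],key=cv2.contourArea); b=cv2.boxPoints(cv2.minAreaRect(c)); print(cv2.contourArea(c))
for q in b: print(q,boxc(onz(t,q,80)))
cv2.imwrite('pics/v7.png',cv2.resize(t['frame'][110:260,235:400],None,fx=4,fy=4,interpolation=2)[:,:,::-1])
```

```text
t 31.8167 pos [ 491.  -450.1  289.3] F [0.3 0.1 0.6] sd [0. 0. 0.]
182 365 edge [ 50.6 -85.8] step 330 [19.6 -1. ]
186 383 edge [  43.1 -132.3] step 327 [-4.8 -0.8]
190 381 edge [  19.4 -131.5] step 325 [-27.4  -2.8]
194 379 edge [  -3.3 -130.8] step 333 [-41.  -26.8]
198 378 edge [ -24.3 -132.3] step 358 [-40.8 -86.6]
2082.5
[306.00558 141.69101] [50.3 -5. ]
[357.20224 129.8764 ] [  51.  -132.4]
[366.53934 170.33707] [ -50.9 -130.4]
[315.34268 182.15167] [-51.1  -4.9]
```

View pics/v7.png

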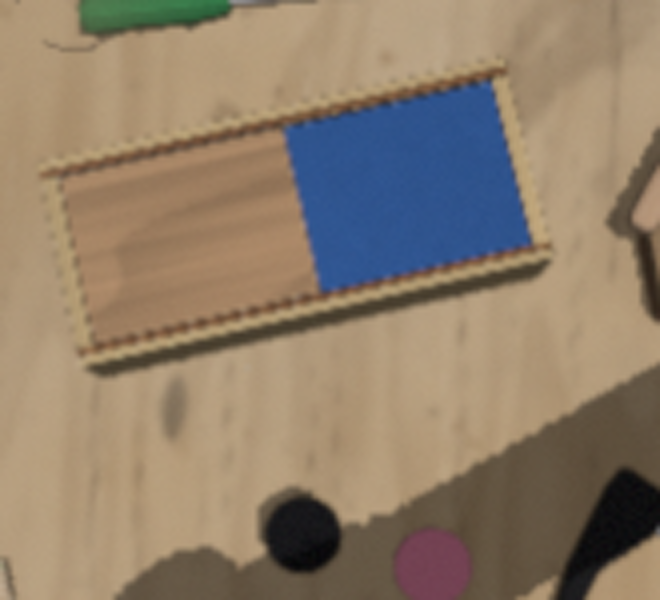

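The blue area in the top view is exactly what it was at the start (2082.5 px²), so the lid is shut. The wooden lid and the black and pink pots haven't moved.

```bash
python3 -c "
from station import ctrl
print(ctrl.hand_in())"
```

```text
the job is handed in; nothing more can be done
None
```

The red pot is back in the paint box, and the job is handed in at about 32 s of the 72 s allowed.

1. **Opening:** I dragged the blue lid open with the closed fingertips. They slipped at about 6 N; 10–13 N moved the lid to its stop.
2. **Placing:** I set the red pot upright in the empty hole and felt it reach the floor. It stood level with the green pot when I looked.
3. **Closing:** I dragged the lid shut until the sideways force rose at the stop.

**Last checks**
- The blue area seen from above is the same as before I started (2082.5 px²).
- The lid's edge measures 131–132 mm from the box's centre, against 133.5 mm when shut. That is within the camera error.
- The wooden lid is still shut, the black and pink pots haven't moved, and the arm is clear of everything.
- The highest pressing force I read on the lid was about 13.4 N. I only read the force at the end of each move, so brief peaks in between were not seen.

**One oddity:** the gripper read about 44 mm across the white lid instead of 47 mm, but the grip held without trouble.

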